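# Clean, load and leak-test the vacuum jar

### The arm

A 6-joint arm with a two-finger parallel gripper is mounted at the origin on the work surface. World frame = base frame: x ahead of the robot, y to its left, z up, the work surface at z = 0. Lengths are in mm, angles in rad, forces in N, time in s.
With the tool pointing down it reaches from about 275 to 1000 mm from the base axis. Payload 8.4 kg.
Tool frame: the origin (TCP) lies between the finger pads; the fingertips stand 17 mm ahead of it and the grasp point (between the pads) lies 2 mm behind it; z points along the fingers, y is the line along which they close (so a half turn about z gives the same grasp; the last joint's range is limited). The gripper opens to 85 mm and grips with 20 to 120 N. Pads are 22 mm wide; open, the fingers measure 114 mm over their backs; the gripper's body (76 mm by 85 mm) begins 54 mm behind the grasp point. The pads swing forward as they close: fully open they stand 13 mm farther back than shut.
Start: joints at [-1.116, 0.353, 1.633, -0, 1.155, -0.002], TCP at [275.673, -560.921, 248.281] pointing down, gripper open.
Joint ranges: [-2.63, 2.63], [-0.92, 2.1], [0.06, 2.66], [-1.3, 4.44], [0, 2.69], [-3.02, 3.02]. Speed limits (rad/s): [2.22, 2.22, 2.79, 3.14, 3.14, 3.14].

### API

Orientations are given as [roll, pitch, yaw] about the fixed x, y, z axes, in that order (R = Rz(yaw) Ry(pitch) Rx(roll)).
In Python, from rig import sense, grab_frame, sign_off gives the robot as it stands. The module is installed in compiled form; this text tells all that it offers.
- The arm moves only by the tool send_rows, never from a script. Its argument "moves" is a list that holds one entry, the list of rows, each a list of 7 numbers: the shift along the world's x, y, z in m, then the turn, a rotation vector about the world's x, y, z in rad, then the opening, from -1 (shut) to 1 (fully open). In form: [[[dx, dy, dz, rx, ry, rz, jaw], ...]]. A call has 1 to 10 rows; each row shifts and turns the commanded pose from where the row before left it; what a row does not reach is not made up. A row lasts 1/10 s, in which the tool goes at most 50 mm and 8.59 degrees, less where a joint would pass 70% of its speed; a pose out of reach is approached as far as the arm can. A call with a gripper value outside its range is refused whole. The fingers move at their own pace and stop on an object; "grip_force" is the grip in N (left out, the last holds). Time passes only in rows, so rows that do not move let the fingers close. It gives the time, the measured TCP pose, the force, the opening and the grip force at its end, in the units of the state.
- sense(): the state, without advancing time (a new reading comes with each control period).
- grab_frame(name): name is "scene" or "top" or "wrist"; returns a dict with "img" (420x560x3 uint8, red, green, blue), "mtx" (3x3 intrinsics, pixels), "rvec" (rotation vector, rad) and "tvec" (3), from world to camera coordinates, as OpenCV has them; the wrist camera has in their place "T_tool_cam" (4x4, takes a point from camera to tool coordinates, whose origin is the TCP and whose axes are the flange's). Camera axes: x right, y down, z forward; pixel columns grow to the right and rows downward; lengths in mm; the calibration is good to about 2 mm. A picture is of the moment at which its call begins: read the wrist's pose just before it. There is no depth.
- sign_off(): hands the job in; it is judged then, once.
The state is a dict: "clock": time; "qpos": joint angles; "qvel": joint speeds; "joint_efforts": joint torques, N m; "eef_pos": TCP position; "tcp_rot": TCP orientation; "contact_force": force on the tool from outside, world axes, zero at the start; "wrist_torque": the same for the moment, N m; "opening": opening from 0.0 (shut) to 1.0 (fully open); "grasp_force": force on a finger pad.
Only numpy, scipy, OpenCV 4.12 (cv2) and the standard library are available. Lean on these libraries where they do the work, as an engineer would, in place of code of your own. Each camera call takes 0.05 s, during which the arm holds its last target. There are 200 camera calls.

### The job

Get the vacuum jar ready for its leak test: scrub it out with the long brush, at least two full strokes, each down to the jar's floor and up until the brush head is more than half out of the jar, and stand the brush back in its holder; then stand every sample pot on the bench upright inside the jar and put the lid on. With the lid on, pull the pump's sprung slide out until its pointer is level with the brass tab, not well past it, hold it there for two full seconds, and let it back all the way home under control without letting it snap; leave the other things on the bench where they are.

Things in the scene. Friction and masses are not known exactly. Their poses are not given: they have to be found in the camera images.
- jar: fixed clear round jar, open on top, outside 160 mm across, inside 150 mm across, 105 mm tall, wall 5 mm, floor 12 mm thick with a grey liner; origin under its centre, z up
- jar_floor (a point): centre of the jar's inner floor, 12 mm above the bench; z up
- jar_rim (a point): centre of the jar's mouth, 105 mm above the bench; z up
- lid: loose aluminium lid, 220 g, knob up: underneath a rubber plug 138 mm across, 10 mm thick, that drops into the jar's mouth; on it a plate 166 mm across, 7 mm thick, that rests on the rim; then a black knob 30 mm across, from 17 to 52 mm above the origin; origin at the centre of the plug's underside, z up. On the jar the origin is 10 mm below the rim
- holder: fixed steel cup that the brush stands in, inside 60 mm across, outside 68 mm, 70 mm tall, floor 6 mm thick; origin under its centre
- holder_floor (a point): centre of the holder's inner floor, 6 mm above the bench; z up
- brush: long round brush, 195 mm, 130 g, standing head down in its holder; origin at the centre of the head's bottom end, z along the handle; head 44 mm across from 0 to 75 mm, rod 10 mm across to 130 mm, grey cylindrical grip 22 mm across from 130 to 195 mm. Rigid
- pot1: sample pot: white body with a heavy base, 48 mm across and 40 mm tall, narrower grey cap 26 mm across above it up to 75 mm (grip it by the cap), about 100 g; origin under its centre, z up. All pots are alike, two to four are on the bench, absent ones read None; up to four fit in the jar side by side, e.g. 42 mm from its axis, a quarter turn apart
- pot2: sample pot: white body with a heavy base, 48 mm across and 40 mm tall, narrower grey cap 26 mm across above it up to 75 mm (grip it by the cap), about 100 g; origin under its centre, z up. All pots are alike, two to four are on the bench, absent ones read None; up to four fit in the jar side by side, e.g. 42 mm from its axis, a quarter turn apart
- pot3: sample pot: white body with a heavy base, 48 mm across and 40 mm tall, narrower grey cap 26 mm across above it up to 75 mm (grip it by the cap), about 100 g; origin under its centre, z up. All pots are alike, two to four are on the bench, absent ones read None; up to four fit in the jar side by side, e.g. 42 mm from its axis, a quarter turn apart
- pot4: sample pot: white body with a heavy base, 48 mm across and 40 mm tall, narrower grey cap 26 mm across above it up to 75 mm (grip it by the cap), about 100 g; origin under its centre, z up. All pots are alike, two to four are on the bench, absent ones read None; up to four fit in the jar side by side, e.g. 42 mm from its axis, a quarter turn apart
- pump: fixed vacuum test pump: base plate 300 x 90 x 10 mm with scale lines every 10 mm; grey housing 75 mm wide, with a steel cylinder on it up to 84 mm high, its front face 55 mm to +x of the origin; origin under the paddle's home position; the slide pulls out along the pump's own -x, z up
- pump_slide (a joint): how far the sprung slide is pulled out, in m: 0 home, 0.11 at most. The spring pulls it home with about 2.7 N at home, rising by 0.9 N per 10 mm; let go, it snaps back
- pump_handle (a point): centre of the top edge of the slide's upright black paddle, 88 mm above the bench; the paddle is 12 mm thick along the pump's x, 36 mm wide along its y, free-standing above the steel rod, whose top is 36 mm above the bench; take it from above, fingers before and behind it
- pump_pointer (a point): tip of the dark needle that sticks out from the paddle's +y side, moves with the slide, level with the paddle's centre in the pump's x
- pump_mark (a point): the brass tab standing on the scale's +y edge, 4 mm thick, 45 to 85 mm out from the pointer's home, set differently each time; x along the pump's x. The pointer is level with it when both have the same place along the pump's x
- timer: bystander: white bench timer 55 x 30 x 45 mm
- gel: bystander: bottle 60 mm across, 160 mm tall
- beaker: bystander: glass beaker 72 mm across, 90 mm tall
- wipes: bystander: white and blue box of wipes 110 x 200 x 70 mm
Things that resemble listed ones, but are neither listed nor needed, are in the scene too. What is shaped like the pot2 but pink is not meant.

How it is judged (in metres and radians):
On the way, in this order (a step that is already met when the one before it is completed fails the run):
1. the brush head is down at the jar's floor (within 18 mm) (z of brush in the frame of jar_floor below 0.018 m and horizontal distance between brush and jar_floor below 0.058 m and angle between brush's own z axis and vertical below 0.35 rad), for 0.04 s.
2. the brush is drawn up at least 45 mm from the floor, still over the jar (z of brush in the frame of jar_floor above 0.045 m and horizontal distance between brush and jar_floor below 0.075 m), for 0.04 s.
3. the brush is down at the floor again (all of step 1), for 0.04 s.
4. the brush is drawn up at least 45 mm again (all of step 2), for 0.04 s.
5. every pot present stands upright on the jar's floor and the brush is back in its holder (horizontal distance between each of pot1, pot2, pot3, pot4 and jar_floor below 0.06 m and height (world z) of each of pot1, pot2, pot3, pot4 below 0.022 m and angle between each of pot1, pot2, pot3, pot4's own z axis and vertical below 0.25 rad and horizontal distance between brush and holder_floor below 0.02 m and z of brush in the frame of holder_floor below 0.012 m and angle between brush's own z axis and vertical below 0.3 rad), for 0.2 s.
6. the lid is on the jar, level, plug in the mouth, released (horizontal distance between lid and jar_rim below 0.011 m and angle between lid's own z axis and vertical below 0.04 rad and z of lid in the frame of jar_rim below -0.006 m and contact force between the fingers and lid below 0.3 N), for 0.3 s.
7. with the lid on, the pointer is within 5 mm of the brass tab for 1.8 s (x of pump_pointer in the frame of pump_mark between -0.005 and 0.005 m and horizontal distance between lid and jar_rim below 0.011 m and angle between lid's own z axis and vertical below 0.04 rad and z of lid in the frame of jar_rim below -0.006 m), for 1.8 s.
At the end, for the whole second after the job is handed in: Every pot present stands upright in the jar; the lid lies level on it, centred within 11 mm; the slide, held within 5 mm of the tab for 1.8 s with the lid on, is home again (under 4 mm); the brush, used for two strokes, stands in its holder; all released and at rest (all of step 5 and horizontal distance between lid and jar_rim below 0.011 m and angle between lid's own z axis and vertical below 0.04 rad and z of lid in the frame of jar_rim below -0.006 m and value of joint pump_slide below 0.004 m and linear speed of each of lid, brush below 0.02 m/s); the robot touches nothing.
It fails at once if the slide is pulled more than 15 mm past the tab (x of pump_pointer in the frame of pump_mark below -0.015 m).
It fails at once if the slide snaps back (faster than 0.3 m/s) (velocity of joint pump_slide below -0.3 m/s).
It fails at once if a bystander is pushed more than 50 mm or knocked over (distance of any of timer, gel, beaker, wipes from where it was at the start of the episode above 0.05 m or angle between any of timer, gel, beaker, wipes's own z axis and vertical above 0.6 rad).
Of pot1, pot2, pot3, pot4 only 2 to 4 are there at a start; the rules pass over those that are not, and their reading is None.
At some moment in a run one of pot1, pot2, pot3, pot4, lid may be knocked a few centimetres aside while the robot is not near it.
It also fails if it takes over 210 s, if anything falls off the work surface, if the arm or the gripper's body presses on something with over 40 N, if the wrist force passes 120 N, or if a joint passes its speed limit or range.

## Working session

There is one attempt and no reset: what is moved stays moved. The work goes in short steps, Python scripts to look and compute and a tool call to move; the robot and the scene stay as the last step left them, time stands still between calls to the robot, and variables do not carry over. Pictures are saved under pics/ and viewed, at most 14 in all, crops included, and the job is handed in when it is done.

Besides the shell and the picture viewer there is one more tool, called after "Request:" as name(argument=value, ...), one argument or row to a line, values as JSON. send_rows: Moves the arm, as the interface text tells. Its arguments: {"type":"object","properties":{"moves":{"type":"array"},"grip_force":{"type":"number"}},"required":["moves"]}

```bash
mkdir -p pics
cat > h.py <<'E'
import numpy as np, cv2
from rig import sense, grab_frame, sign_off
def shot(n,f):
    g=grab_frame(n); cv2.imwrite('pics/'+f,g['img'][:,:,::-1]); np.savez('pics/'+f+'.npz',**g); return g
def cam(g,s=None):
    if 'rvec' in g:
        R=cv2.Rodrigues(np.array(g['rvec'],float))[0]; t=np.array(g['tvec'],float).ravel(); return R.T,-R.T@t
    from scipy.spatial.transform import Rotation as Ro
    T=np.array(g['T_tool_cam']); Rt=Ro.from_euler('xyz',s['tcp_rot']).as_matrix()
    return Rt@T[:3,:3], Rt@T[:3,3]+np.array(s['eef_pos'])
def ray(g,uv,s=None):
    R,c=cam(g,s); d=R@np.linalg.inv(g['mtx'])@np.array([uv[0],uv[1],1.]); return c,d
def onz(g,uv,z,s=None):
    c,d=ray(g,uv,s); return c+d*(z-c[2])/d[2]
def tri(*rays):
    A=np.zeros((3,3));b=np.zeros(3)
    for c,d in rays:
        d=d/np.linalg.norm(d);P=np.eye(3)-np.outer(d,d);A+=P;b+=P@c
    p=np.linalg.solve(A,b); return p,[np.linalg.norm((np.eye(3)-np.outer(d,d)/(d@d))@(p-c)) for c,d in rays]
def proj(g,p,s=None):
    R,c=cam(g,s); q=g['mtx']@(R.T@(np.array(p,float)-c)); return q[:2]/q[2]
E
python3 - <<'E'
from h import *
s=sense();print({k:np.round(v,3) for k,v in s.items()})
for n in('scene','top'):
    g=shot(n,n+'0.png');R,c=cam(g);print(n,c.round(),R[:,2].round(2),np.round(g['mtx'],0).tolist())
E
```

```text
{'clock': np.float64(0.0), 'qpos': array([-1.116,  0.354,  1.634, -0.   ,  1.155, -0.002]), 'qvel': array([-0.001, -0.001,  0.   , -0.001,  0.001, -0.001]), 'joint_efforts': array([-3.0000e-03, -6.0526e+01, -3.4207e+01, -0.0000e+00,  9.0000e-03,
       -0.0000e+00]), 'eef_pos': array([ 275.461, -560.496,  247.545]), 'tcp_rot': array([-3.14 ,  0.   ,  0.457]), 'contact_force': array([ 0.27 ,  0.288, -0.056]), 'wrist_torque': array([-0.013, -0.034, -0.003]), 'grasp_force': np.float64(0.0), 'opening': np.float64(1.002)}
scene [1181.  399. 1352.] [-0.43 -0.27 -0.86] [[461.0, 0.0, 286.0], [0.0, 461.0, 205.0], [0.0, 0.0, 1.0]]
top [ 266.   -9. 1403.] [ 0.2   0.   -0.98] [[513.0, 0.0, 277.0], [0.0, 513.0, 205.0], [0.0, 0.0, 1.0]]
```

View pics/scene0.png

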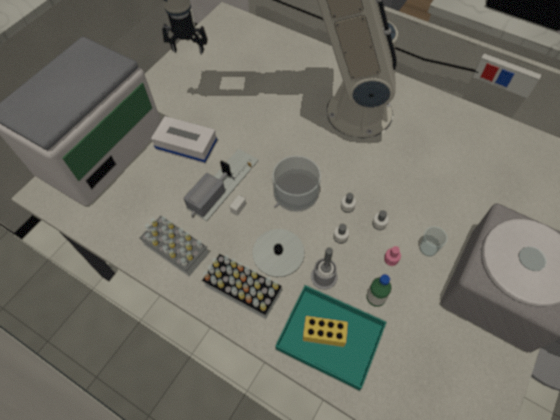

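View pics/top0.png

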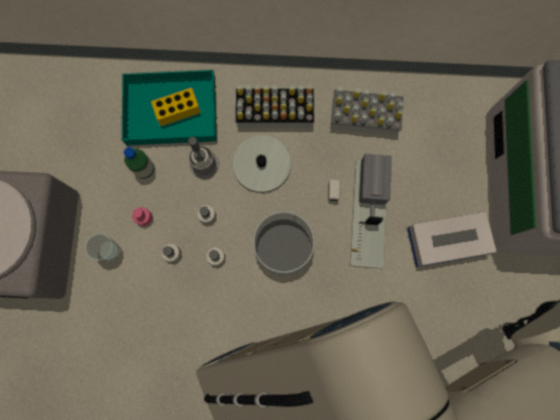

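Scene view: jar (297,183), lid (279,249), brush in its holder (325,265), pump (225,185) and three white pots (348,202), (381,219), (341,233), with a pink lookalike at (393,256). Top view: pots (206,214), (171,253), (215,257), pink one (142,216), jar (284,244), lid (262,163), holder (201,158), pump (372,210). I'll enlarge a crop of each to confirm these.

Run:
```python
from h import *
t=cv2.imread('pics/top0.png');s=cv2.imread('pics/scene0.png')
a=cv2.resize(t[130:275,120:320],(800,580),interpolation=cv2.INTER_CUBIC)
b=cv2.resize(t[145:275,330:400],None,fx=4.5,fy=4.5,interpolation=cv2.INTER_CUBIC)
c=cv2.resize(s[145:225,175:265],None,fx=4.5,fy=4.5,interpolation=cv2.INTER_CUBIC)
o=np.zeros((585,315+405,3),np.uint8);o[:b.shape[0],:315]=b[:585];o[:360,315:]=c
cv2.imwrite('pics/c1.png',a);cv2.imwrite('pics/c2.png',o)
```

```text
(no output)
```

View pics/c1.png

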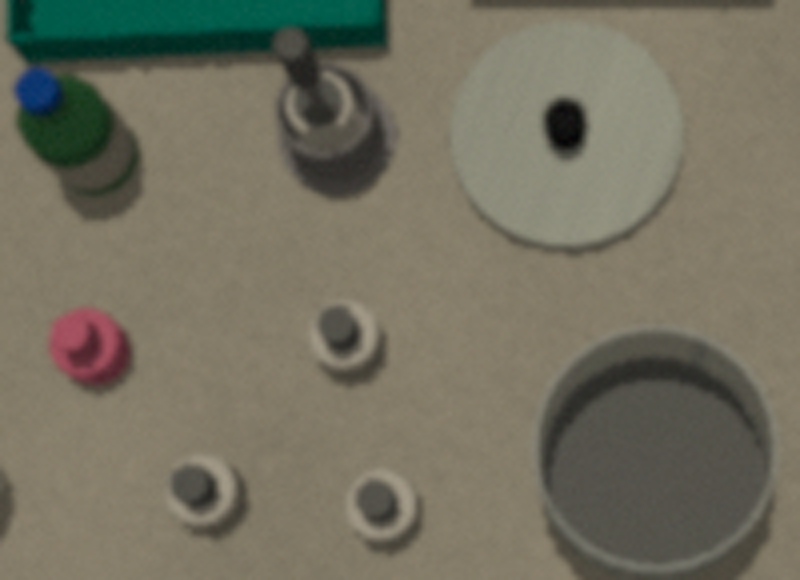

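View pics/c2.png

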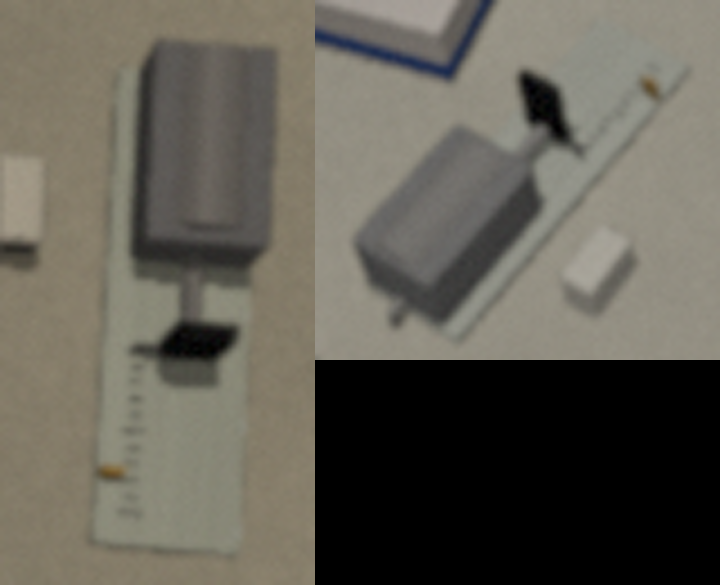

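Confirmed in the crops: the three white-bodied pots with grey caps have cap tops at top px (205,212), (168,252), (214,255). The pink one at (142,216) is not meant. The brush grip top is at (193,141), the lid knob at (262,159), the paddle at (375,219) and the brass tab at (355,250). The white block at (334,190) is the timer. Coarse positions next.

Run:
```python
from h import *
g=dict(np.load('pics/top0.png.npz'));h=dict(np.load('pics/scene0.png.npz'))
def pr(n,uv,z): 
    p=onz(g,uv,z); print(n,p.round(),'scene',proj(h,p).round())
pr('potA',(205.2,211.7),75);pr('potB',(168.3,251.8),75);pr('potC',(213.8,255.5),75)
pr('pink',(138.5,214),75)
pr('brushtop',(193,139.5),201);pr('holder rim',(200.7,157),70);pr('knob',(261.7,159),52)
pr('jar rim',(284,241.5),105);pr('beaker',(101,247),90);pr('gel',(129,152),160);pr('timer',(334,183),45)
k=4.5
pr('plateA',(330+100/k,145+543/k),10);pr('plateB',(330+238/k,145+552/k),10)
pr('plateC',(330+118/k,145+70/k),10)
pr('paddle top',(330+205/k,145+325/k),88);pr('pad bottom',(330+190/k,145+357/k),40)
pr('needle',(330+132/k,145+350/k),40);pr('tab',(330+112/k,145+471/k),20)
```

```text
potA [514. 185.  75.] scene [340. 225.]
potB [404. 272.  75.] scene [381. 212.]
potC [400. 154.  75.] scene [348. 195.]
pink [499. 360.  75.] scene [393. 248.]
brushtop [669. 210. 201.] scene [327. 251.]
holder rim [665. 209.  70.] scene [324. 268.]
knob [673.  45.  52.] scene [276. 247.]
jar rim [441. -25. 105.] scene [295. 175.]
beaker [406. 442.  90.] scene [432. 235.]
gel [642. 376. 160.] scene [383. 278.]
timer [ 616. -155.   45.] scene [234. 206.]
plateA [ 397. -214.   10.] scene [256. 158.]
plateB [ 396. -297.   10.] scene [237. 149.]
plateC [ 694. -220.   10.] scene [205. 219.]
paddle top [ 519. -261.   88.] scene [223. 164.]
pad bottom [ 508. -262.   40.] scene [226. 170.]
needle [ 511. -227.   40.] scene [234. 174.]
tab [ 440. -219.   20.] scene [248. 164.]
```

Request:
send_rows(
  moves=[
    [[0.015,0.045,0.015,0,0,-0.0457,1],[0.015,0.045,0.015,0,0,-0.0457,1],[0.015,0.045,0.015,0,0,-0.0457,1],[0.015,0.045,0.015,0,0,-0.0457,1],[0.015,0.045,0.015,0,0,-0.0457,1],[0.015,0.045,0.015,0,0,-0.0457,1],[0.015,0.045,0.015,0,0,-0.0457,1],[0.015,0.045,0.015,0,0,-0.0457,1],[0.015,0.045,0.015,0,0,-0.0457,1],[0.015,0.045,0.015,0,0,-0.0457,1]],
  ],
)

```text
clock: 1.1
eef_pos: [425.6, -109.0, 398.9]
tcp_rot: [3.142, -0.0, -0.002]
contact_force: [0.5, -0.2, 0.2]
opening: 1.001
grasp_force: 0.0
```

Request:
send_rows(
  moves=[
    [[0.0,0.045,0.0,0,0,0,1],[0.0,0.045,0.0,0,0,0,1],[0.0,0.03,0,0,0,0,1],[0,0,0,0,0,0,1],[0,0,0,0,0,0,1]],
  ],
)

```text
clock: 1.6
eef_pos: [425.5, 9.4, 398.1]
tcp_rot: [3.141, 0.0, 0.002]
contact_force: [0.7, 0.4, 0.4]
opening: 1.001
grasp_force: 0.0
```

Run:
```python
from h import *
s=sense();g=shot('wrist','w1.png');np.save('pics/w1s.npy',s,allow_pickle=True)
print(s['eef_pos'].round(1),s['tcp_rot'].round(3),s['contact_force']);print(np.round(g['T_tool_cam'],3),g['mtx'].round(1).tolist())
R,c=cam(g,s);print(c,R[:,2])
for n,p in dict(A=(514,185,75),B=(404,272,75),C=(400,154,75),jar=(441,-25,105),lid=(673,45,52)).items(): print(n,proj(g,p,s).round())
```

```text
[425.5   9.4 398.1] [3.141e+00 0.000e+00 2.000e-03] [0.6823711  0.44320761 0.39092628]
[[-0.00000e+00 -9.55000e-01 -2.97000e-01  7.69830e+01]
 [ 1.00000e+00 -0.00000e+00 -1.00000e-03 -4.18000e-01]
 [ 1.00000e-03 -2.97000e-01  9.55000e-01 -1.25676e+02]
 [ 0.00000e+00  0.00000e+00  0.00000e+00  1.00000e+00]] [[365.0, 0.0, 286.2], [0.0, 365.0, 212.2], [0.0, 0.0, 1.0]]
[502.52134193  10.06241295 523.73156967] [-2.97097360e-01 -2.56490865e-04 -9.54847157e-01]
A [136.  88.]
B [ 77. 181.]
C [172. 184.]
jar [317. 155.]
lid [255. -64.]
```

View pics/w1.png

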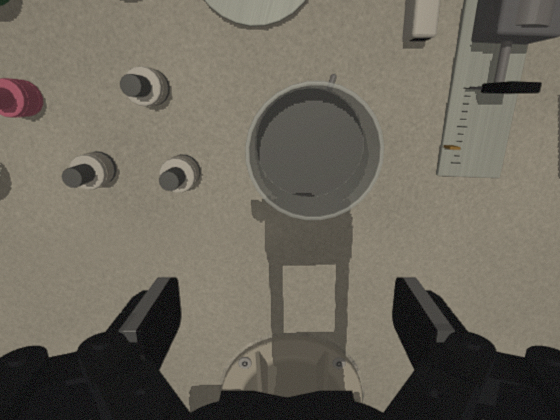

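Wrist view: jar rim centred at about (316,150), cap tops at (134,86), (77,176), (172,180), paddle at (512,88), brass tab at (453,148). I'll take a second view farther out for the lid, brush and parallax.

Request:
send_rows(
  moves=[
    [[0.045,0.02,0,0,0,0,1],[0.045,0.02,0,0,0,0,1],[0.04,0.02,0,0,0,0,1],[0,0,0,0,0,0,1],[0,0,0,0,0,0,1]],
  ],
)

```text
clock: 2.15
eef_pos: [556.0, 68.0, 397.2]
tcp_rot: [3.141, 0.002, -0.001]
contact_force: [0.2, -0.2, -0.2]
opening: 0.995
grasp_force: 0.0
```

Run:
```python
from h import *
s=sense();g=shot('wrist','w2.png');np.save('pics/w2s.npy',s,allow_pickle=True)
print(s['eef_pos'].round(1),s['tcp_rot'].round(3))
```

```text
[556.   68.  397.2] [ 3.141e+00  2.000e-03 -1.000e-03]
```

View pics/w2.png

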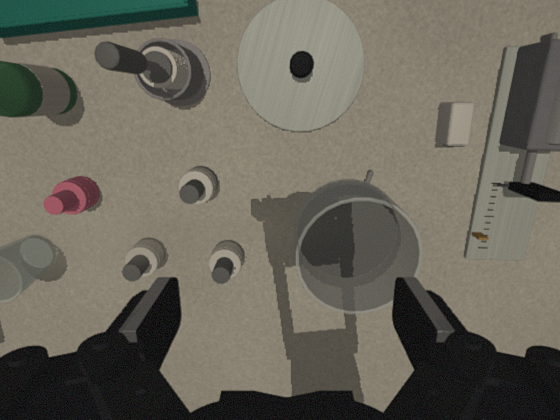

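Second view: the brush grip end is at (113,55), its holder at (168,70), the lid knob at (301,64), the caps at (191,190), (134,267), (222,270). The jar rim spans x 297–420 and y 197–312, and the tab is at (480,237). Now triangulating.

```bash
cat >> h.py <<'E'
def endface(g,s,uv,rmm,z,w=28,thr=None):
    "centre of a dark post's end face near uv"
    im=cv2.GaussianBlur(cv2.cvtColor(g['img'],cv2.COLOR_RGB2GRAY),(3,3),0)
    u,v=map(int,uv);x0,y0=max(u-w,0),max(v-w,0);sub=im[y0:v+w,x0:u+w]
    t=thr or cv2.threshold(sub,0,255,cv2.THRESH_OTSU)[0]
    n,l,st,ce=cv2.connectedComponentsWithStats((sub<t).astype(np.uint8))
    k=l[v-y0,u-x0]; ys,xs=np.nonzero(l==k); P=np.c_[xs+x0,ys+y0].astype(float)
    R,c=cam(g,s); nad=proj(g,[c[0],c[1],0],s); d=np.array(uv)-nad; L=np.linalg.norm(d);d=d/L
    r=g['mtx'][0,0]*rmm/np.linalg.norm(c[2]-z)
    e=np.percentile(P@d,99.5); perp=np.array([-d[1],d[0]]); q=P@perp; 
    far=P@d>e-1.5*r; q=q[far]; o=d*(e-r)+perp*(q.min()+q.max())/2
    return o,len(P),q.max()-q.min(),2*r,t
E
python3 - <<'E'
from h import *
G=[];S=[]
for n in('w1','w2'): G.append(dict(np.load(f'pics/{n}.png.npz')));S.append(np.load(f'pics/{n}s.npy',allow_pickle=True).item())
g0=dict(np.load('pics/top0.png.npz'));h0=dict(np.load('pics/scene0.png.npz'))
for n,a,b in(('A',(134,86),(191,190)),('B',(77,176),(134,267)),('C',(172,180),(222,270))):
    e=[endface(G[i],S[i],p,13,75,thr=85) for i,p in((0,a),(1,b))]
    p,r=tri(*[ray(G[i],e[i][0],S[i]) for i in(0,1)]);print(n,p.round(1),np.round(r,1),[(x[0].round(1).tolist(),x[1],round(x[2],1),round(x[3],1),x[4]) for x in e])
for n,a,r,z in(('brush',(113,55),11,201),('knob',(301,64),15,52)):
    e=endface(G[1],S[1],a,r,z,w=32,thr=85);print(n,[np.round(x,1).tolist() for x in e],onz(G[1],e[0],z,S[1]).round(1))
p,r=tri(ray(G[0],(315,150),S[0]),ray(G[1],(358.5,254.3),S[1]));print('rim',p.round(1),np.round(r,1),onz(G[0],(315,150),105,S[0]).round(1),onz(G[1],(358.5,254.3),105,S[1]).round(1))
for n,a,b in(('tab',(453,148),(480.5,236.5)),('needle',(467,88),(494,184))):
    p,r=tri(ray(G[0],a,S[0]),ray(G[1],b,S[1]));print(n,p.round(1),np.round(r,1))
print('holder',onz(G[1],(165,71),70,S[1]).round(1))
E
```

```text
A [513.9 196.1 115.5] [5. 5.] [([115.3, 85.6], 2595, np.float64(56.1), np.float64(21.1), 85), ([172.5, 207.4], 2733, np.float64(36.8), np.float64(21.2), 85)]
B [412.5 269.9 108.5] [12.8 12.8] [([74.2, 176.5], 551, np.float64(19.4), np.float64(21.1), 85), ([116.5, 285.4], 2486, np.float64(37.5), np.float64(21.2), 85)]
C [402.4 158.4  62. ] [0.3 0.3] [([170.9, 179.9], 367, np.float64(20.1), np.float64(21.1), 85), ([222.1, 271.5], 384, np.float64(17.8), np.float64(21.2), 85)]
brush [[90.3, 59.1], 2359, 56.7, 25.0, 85] [663.8 228.2 201. ]
knob [[301.8, 63.0], 543, 24.0, 23.3, 85] [673.2  49.6  52. ]
rim [445.9 -22.6 101. ] [0.5 0.5] [446.6 -22.8 105. ] [447.5 -21.3 105. ]
tab [ 438.3 -217.7   20.7] [0.4 0.4]
needle [ 516.1 -227.7   15.1] [0.6 0.6]
holder [663.3 208.8  70. ]
```

Run:
```python
from h import *
G=[];S=[]
for n in('w1','w2'): G.append(dict(np.load(f'pics/{n}.png.npz')));S.append(np.load(f'pics/{n}s.npy',allow_pickle=True).item())
g0=dict(np.load('pics/top0.png.npz'));h0=dict(np.load('pics/scene0.png.npz'))
for thr in (60,68,75):
  for n,a,b in(('A',(134,86),(191,190)),('B',(77,176),(134,267)),('C',(172,180),(222,270))):
    e=[endface(G[i],S[i],p,13,75,thr=thr) for i,p in((0,a),(1,b))]
    p,r=tri(*[ray(G[i],e[i][0],S[i]) for i in(0,1)]);print(thr,n,p.round(1),np.round(r,1),[(x[0].round(1).tolist(),x[1],round(x[2],1)) for x in e],*[onz(G[i],e[i][0],75,S[i])[:2].round(1) for i in(0,1)])
  e=endface(G[1],S[1],(113,55),11,201,w=32,thr=thr);print('brush',[np.round(x,1).tolist() for x in e],onz(G[1],e[0],201,S[1]).round(1))
p,r=tri(ray(g0,(193,139.5)),ray(h0,(328,250.5)),ray(G[1],(111,54),S[1]));print(p,r)
im=cv2.cvtColor(G[1]['img'],cv2.COLOR_RGB2GRAY);print(im[55,80:150:2],im[190,165:215:2])
```

```text
60 A [514.  196.7 113.3] [4.7 4.7] [([115.4, 85.6], 2958, np.float64(56.1)), ([172.7, 206.7], 3029, np.float64(37.5))] [516.7 208.8] [500.7 213.9]
60 B [414.8 275.  119.5] [2.6 2.6] [([54.0, 178.7], 2905, np.float64(55.4)), ([116.9, 285.0], 3035, np.float64(37.5))] [406.4 300.8] [388.9 300.9]
60 C [402.7 156.7 124.9] [5.4 5.4] [([151.5, 193.9], 3010, np.float64(39.4)), ([218.3, 292.0], 3002, np.float64(55.4))] [387.  180.8] [377.8 162.5]
brush [[89.4, 55.9], 3315, 62.6, 25.0, 60] [666.2 228.6 201. ]
68 A [514.  196.7 113.4] [4.7 4.7] [([115.4, 85.6], 2934, np.float64(56.1)), ([172.6, 206.7], 2995, np.float64(37.5))] [516.7 208.8] [500.6 213.9]
68 B [414.8 275.  119.7] [2.7 2.7] [([53.9, 178.7], 2878, np.float64(55.4)), ([116.8, 285.1], 2940, np.float64(37.5))] [406.4 300.9] [388.7 301.1]
68 C [402.7 156.7 124.9] [5.4 5.4] [([151.5, 193.9], 2971, np.float64(39.4)), ([218.3, 292.0], 2974, np.float64(55.4))] [387.  180.9] [377.8 162.5]
brush [[89.7, 55.9], 3223, 62.6, 25.0, 68] [666.2 228.4 201. ]
75 A [514.  196.7 113.6] [4.8 4.8] [([115.4, 85.6], 2899, np.float64(56.1)), ([172.5, 206.9], 2941, np.float64(37.5))] [516.7 208.8] [500.5 214. ]
75 B [414.8 274.8 120.2] [2.8 2.8] [([53.9, 178.7], 2849, np.float64(55.4)), ([116.6, 285.3], 2722, np.float64(37.5))] [406.3 300.9] [388.4 301.4]
75 C [402.7 156.7 125. ] [5.4 5.4] [([151.4, 193.9], 2926, np.float64(39.4)), ([218.3, 292.0], 2954, np.float64(55.4))] [386.9 180.9] [377.8 162.5]
brush [[89.6, 56.4], 3144, 61.6, 25.0, 75] [665.8 228.5 201. ]
[667.82646705 211.74830133 200.78061883] [np.float64(1.83994438058606), np.float64(2.3124717090596856), np.float64(0.8006198635378526)]
[123 126 128 127 128 131 130 111  76  82  82  82  84  82  82  84  85  89
  86  76  44  46  44  46  45  44  48  46  46  48  45  44  88  81  85] [132 133 133 129 129 132 130 127  78  82  85  83  86  85  87  87  69  49
  49  46 117 154 153 149  84]
```

Run:
```python
from h import *
G=[];S=[]
for n in('w1','w2'): G.append(dict(np.load(f'pics/{n}.png.npz')));S.append(np.load(f'pics/{n}s.npy',allow_pickle=True).item())
g0=dict(np.load('pics/top0.png.npz'));h0=dict(np.load('pics/scene0.png.npz'))
for thr in (98,106):
  for n,a,b in(('A',(134,86),(191,190)),('B',(77,176),(134,267)),('C',(172,180),(222,270))):
    e=[endface(G[i],S[i],p,13,75,thr=thr) for i,p in((0,a),(1,b))]
    p,r=tri(*[ray(G[i],e[i][0],S[i]) for i in(0,1)]);print(thr,n,p.round(1),np.round(r,1),[(x[0].round(1).tolist(),x[1],round(x[2],1)) for x in e],*[onz(G[i],e[i][0],75,S[i])[:2].round(1) for i in(0,1)])
  e=endface(G[1],S[1],(108,55),11,201,w=32,thr=thr);print('brush',[np.round(x,1).tolist() for x in e],onz(G[1],e[0],201,S[1]).round(1))
p,r=tri(ray(g0,(261.7,157.5)),ray(h0,(278,247)),ray(G[1],(301.8,63),S[1]));print('knob',p,r)
```

```text
98 A [518.  190.3  74.1] [1.1 1.1] [([130.6, 84.8], 634, np.float64(21.9)), ([190.9, 193.0], 446, np.float64(21.2))] [517.6 191. ] [518.8 189. ]
98 B [408.2 278.7  69.6] [0.6 0.6] [([73.3, 176.6], 613, np.float64(20.6)), ([133.3, 270.2], 483, np.float64(18.1))] [409.  276.2] [411.2 275.5]
98 C [402.5 158.3  64.3] [0.4 0.4] [([170.4, 180.2], 483, np.float64(21.0)), ([221.9, 272.1], 421, np.float64(18.7))] [404.6 155.3] [408.1 155.8]
brush [[107.3, 55.1], 1148, 27.7, 25.0, 98] [666.8 213.9 201. ]
106 A [517.9 189.7  76.3] [0.9 0.9] [([130.5, 84.8], 665, np.float64(22.2)), ([190.8, 193.5], 474, np.float64(21.9))] [517.6 191.1] [518.  189.2]
106 B [407.7 279.4  68.6] [0.7 0.7] [([73.1, 176.9], 646, np.float64(20.9)), ([133.2, 270.1], 511, np.float64(19.2))] [408.7 276.4] [411.3 275.7]
106 C [401.8 158.5  64.1] [0.2 0.2] [([170.4, 180.7], 506, np.float64(22.5)), ([221.7, 272.6], 441, np.float64(18.8))] [404.  155.2] [407.4 156.2]
brush [[106.7, 54.9], 1187, 28.2, 25.0, 106] [666.9 214.4 201. ]
knob [673.39091749  49.15438817  56.57734591] [np.float64(4.356854702645498), np.float64(3.4951042062835764), np.float64(0.9021712986144844)]
```

Request:
send_rows(
  moves=[
    [[0.03,0.036,0,0,0,0,1],[0.03,0.036,0,0,0,0,1],[0.03,0.036,0,0,0,0,1],[0.021,0.036,0,0,0,0,1],[0,0,-0.04,0,0,0,1],[0,0,-0.04,0,0,0,1],[0,0,-0.04,0,0,0,1],[0,0,-0.04,0,0,0,1],[0,0,-0.04,0,0,0,1],[0,0,-0.027,0,0,0,1]],
  ],
)

```text
clock: 3.2
eef_pos: [665.0, 210.9, 169.3]
tcp_rot: [3.141, 0.002, -0.002]
contact_force: [-0.1, 0.2, -0.3]
opening: 1.002
grasp_force: 0.0
```

Request:
send_rows(
  moves=[
    [[0,0,0,0,0,0,0.2],[0,0,0,0,0,0,-0.2],[0,0,0,0,0,0,-0.6],[0,0,0,0,0,0,-1],[0,0,0,0,0,0,-1],[0,0,0,0,0,0,-1],[0,0,0,0,0,0,-1],[0,0,0,0,0,0,-1]],
  ],
  grip_force=50,
)

```text
clock: 4.0
eef_pos: [667.8, 213.7, 173.6]
tcp_rot: [-3.14, -0.003, -0.0]
contact_force: [-0.0, 0.2, 7.4]
opening: 0.244
grasp_force: 48.9
```

Request:
send_rows(
  moves=[
    [[0,0,0.03,0,0,0,-1],[0,0,0.03,0,0,0,-1],[0,0,0.03,0,0,0,-1],[0,0,0.03,0,0,0,-1],[0,0,0.02,0,0,0,-1],[0,0,0,0,0,0,-1]],
  ],
)

```text
clock: 4.6
eef_pos: [668.0, 213.5, 315.4]
tcp_rot: [-3.14, -0.006, -0.0]
contact_force: [1.2, 0.3, 0.1]
opening: 0.242
grasp_force: 49.2
```

Request:
send_rows(
  moves=[
    [[-0.012,-0.016,0,0,0,0,-1],[-0.03,-0.03,0,0,0,0,-1],[-0.03,-0.03,0,0,0,0,-1],[-0.03,-0.03,0,0,0,0,-1],[-0.03,-0.03,0,0,0,0,-1],[-0.03,-0.03,0,0,0,0,-1],[-0.03,-0.03,0,0,0,0,-1],[-0.02,-0.03,0,0,0,0,-1],[-0.009,-0.01,0,0,0,0,-1],[0,0,0,0,0,0,-1]],
  ],
)

```text
clock: 5.6
eef_pos: [444.4, -23.8, 310.6]
tcp_rot: [-3.142, 0.001, -0.002]
contact_force: [-0.3, 0.8, -1.3]
opening: 0.244
grasp_force: 49.3
```

Run:
```python
from h import *
s=sense();print(s['eef_pos'],s['tcp_rot'],s['contact_force'])
a=shot('top','t2.png')['img'][120:320,130:330];b=shot('scene','s2.png')['img'][80:280,190:390]
cv2.imwrite('pics/c3.png',cv2.resize(np.hstack([a,b])[:,:,::-1],(800,400),interpolation=cv2.INTER_CUBIC))
```

```text
[444.40594754 -23.79507482 310.63895948] [-3.14158882e+00  9.18946006e-04 -2.25411889e-03] [-0.27751188  0.80715999 -1.27607911]
```

View pics/c3.png

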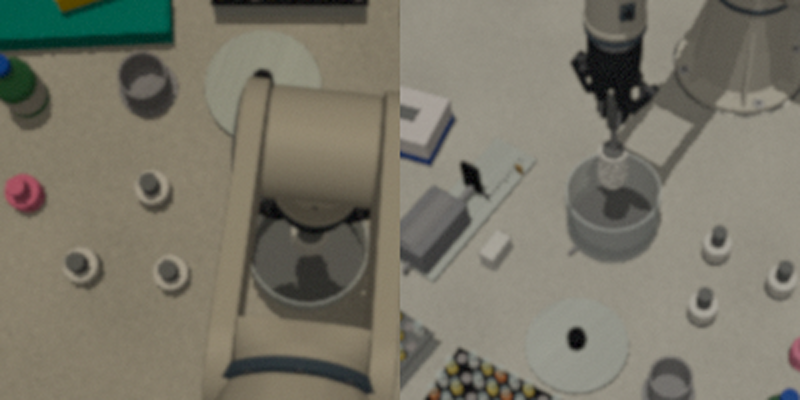

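Left (top view): the holder is empty and the arm is over the jar. Right (scene view): the brush is held above the jar at about (612,165) in the crop, and the other items are undisturbed. Two strokes now.

Request:
send_rows(
  moves=[
    [[0,0,-0.03,0,0,0,-1],[0,0,-0.03,0,0,0,-1],[0,0,-0.03,0,0,0,-1],[0,0,-0.02,0,0,0,-1],[0,0,-0.012,0,0,0,-1],[0,0,-0.006,0,0,0,-1],[0,0,0,0,0,0,-1],[0,0,0,0,0,0,-1],[0,0,0,0,0,0,-1]],
  ],
)

```text
clock: 6.6
eef_pos: [446.4, -22.9, 184.2]
tcp_rot: [3.142, -0.002, -0.0]
contact_force: [0.7, 1.0, -1.6]
opening: 0.241
grasp_force: 49.3
```

Request:
send_rows(
  moves=[
    [[0,0,0.02,0,0,0,-1],[0,0,0.025,0,0,0,-1],[0,0,0.025,0,0,0,-1],[0,0,0.01,0,0,0,-1],[0,0,0,0,0,0,-1],[0,0,0,0,0,0,-1]],
  ],
)

```text
clock: 7.2
eef_pos: [445.3, -22.9, 262.7]
tcp_rot: [-3.142, 0.0, -0.0]
contact_force: [-0.5, 0.4, -1.8]
opening: 0.247
grasp_force: 49.3
```

Request:
send_rows(
  moves=[
    [[0,0,-0.02,0,0,0,-1],[0,0,-0.025,0,0,0,-1],[0,0,-0.02,0,0,0,-1],[0,0,-0.01,0,0,0,-1],[0,0,-0.005,0,0,0,-1],[0,0,0,0,0,0,-1],[0,0,0,0,0,0,-1],[0,0,0,0,0,0,-1]],
  ],
)

```text
clock: 8.0
eef_pos: [446.2, -22.9, 184.0]
tcp_rot: [3.142, -0.001, -0.0]
contact_force: [0.1, -0.1, -1.7]
opening: 0.244
grasp_force: 49.4
```

Request:
send_rows(
  moves=[
    [[0,0,0.02,0,0,0,-1],[0,0,0.025,0,0,0,-1],[0,0,0.025,0,0,0,-1],[0,0,0.01,0,0,0,-1],[0,0,0,0,0,0,-1],[0,0,0,0,0,0,-1],[0,0,0.025,0,0,0,-1],[0,0,0.025,0,0,0,-1],[0,0,0,0,0,0,-1],[0,0,0,0,0,0,-1]],
  ],
)

```text
clock: 9.0
eef_pos: [445.3, -22.9, 312.1]
tcp_rot: [-3.142, 0.001, -0.0]
contact_force: [-1.7, -0.0, -1.9]
opening: 0.244
grasp_force: 49.4
```

Request:
send_rows(
  moves=[
    [[0.01,0.02,0,0,0,0,-1],[0.02,0.03,0,0,0,0,-1],[0.02,0.03,0,0,0,0,-1],[0.02,0.03,0,0,0,0,-1],[0.02,0.03,0,0,0,0,-1],[0.02,0.03,0,0,0,0,-1],[0.02,0.03,0,0,0,0,-1],[0.01,0.02,0,0,0,0,-1],[0.01,0.012,0,0,0,0,-1],[0,0,0,0,0,0,-1]],
  ],
)

```text
clock: 10.0
eef_pos: [595.9, 210.0, 311.1]
tcp_rot: [3.141, 0.002, 0.001]
contact_force: [0.2, 0.4, -0.9]
opening: 0.245
grasp_force: 49.5
```

Request:
send_rows(
  moves=[
    [[0,0,0,0,0,0,-1],[0,0,0,0,0,0,-1]],
  ],
)

```text
clock: 10.2
eef_pos: [595.1, 208.0, 312.8]
tcp_rot: [3.141, 0.001, -0.001]
contact_force: [0.4, 0.2, -1.7]
opening: 0.243
grasp_force: 49.5
```

Run:
```python
from h import *
s=sense();g=shot('wrist','w3.png');np.save('pics/w3s.npy',s,allow_pickle=True);print(s['eef_pos'],s['tcp_rot'])
for p in((665,209,70),(665,209,0)):print(proj(g,p,s))
```

```text
[595.11020568 208.00892856 312.82824312] [ 3.14095054e+00  9.57773055e-04 -9.17825764e-04]
[285.6659345  106.20614501]
[285.75624991 104.9683371 ]
```

View pics/w3.png

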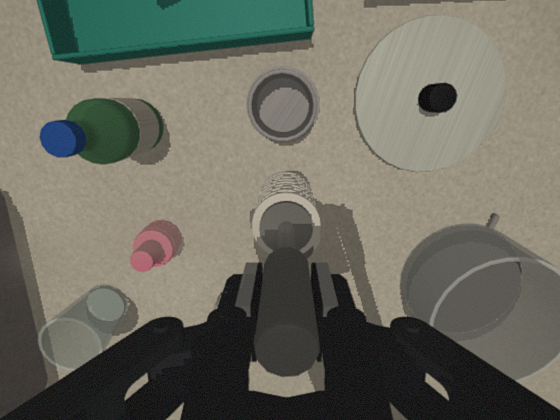

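Wrist view: the empty holder's rim is centred at (283,104.5), which puts it at about (667,211.5). The brush hangs straight in the grip, its head at (287,222).

Request:
send_rows(
  moves=[
    [[0.02,0.002,0,0,0,0,-1],[0.025,0,0,0,0,0,-1],[0.02,0,0,0,0,0,-1],[0.006,0,0,0,0,0,-1],[0,0,0,0,0,0,-1],[0,0,0,0,0,0,-1],[0,0,-0.025,0,0,0,-1],[0,0,-0.025,0,0,0,-1],[0,0,-0.01,0,0,0,-1],[0,0,0,0,0,0,-1]],
  ],
)

```text
clock: 11.25
eef_pos: [665.2, 210.9, 251.9]
tcp_rot: [3.141, 0.003, 0.0]
contact_force: [0.6, -0.1, -0.3]
opening: 0.245
grasp_force: 49.5
```

Request:
send_rows(
  moves=[
    [[0,0,-0.01,0,0,0,-1],[0,0,-0.015,0,0,0,-1],[0,0,-0.015,0,0,0,-1],[0,0,-0.015,0,0,0,-1],[0,0,-0.01,0,0,0,-1],[0,0,-0.005,0,0,0,-1],[0,0,0,0,0,0,-1],[0,0,0,0,0,0,-1]],
  ],
)

```text
clock: 12.05
eef_pos: [667.0, 211.2, 183.6]
tcp_rot: [-3.141, -0.001, -0.0]
contact_force: [0.4, -0.5, -0.4]
opening: 0.244
grasp_force: 49.5
```

Request:
send_rows(
  moves=[
    [[0,0,-0.004,0,0,0,-1],[0,0,-0.004,0,0,0,-1],[0,0,-0.002,0,0,0,-1],[0,0,0,0,0,0,-1],[0,0,0,0,0,0,-1],[0,0,0,0,0,0,-1]],
  ],
)

```text
clock: 12.65
eef_pos: [666.9, 211.2, 173.6]
tcp_rot: [-3.141, -0.001, -0.0]
contact_force: [0.6, 0.5, 2.0]
opening: 0.24
grasp_force: 49.7
```

Request:
send_rows(
  moves=[
    [[0,0,0,0,0,0,-0.3],[0,0,0,0,0,0,0],[0,0,0,0,0,0,0.5],[0,0,0,0,0,0,1],[0,0,0,0,0,0,1],[0,0,0.01,0,0,0,1],[0,0,0.02,0,0,0,1],[0,0,0.03,0,0,0,1],[0,0,0.04,0,0,0,1],[0,0,0.04,0,0,0,1]],
  ],
)

```text
clock: 13.65
eef_pos: [666.4, 211.0, 315.3]
tcp_rot: [3.142, 0.0, -0.0]
contact_force: [0.8, 1.0, -0.5]
opening: 1.001
grasp_force: 0.0
```

Request:
send_rows(
  moves=[
    [[-0.02,0,0.02,0,0,0,1],[-0.04,0,0,0,0,0,1],[-0.04,0,0,0,0,0,1],[-0.04,-0.01,0,0,0,0,1],[-0.04,-0.01,0,0,0,0,1],[-0.04,0,0,0,0,0,1],[-0.02,0,0,0,0,0,1],[0,0,0,0,0,0,1],[0,0,0,0,0,0,1]],
  ],
)

```text
clock: 14.55
eef_pos: [427.2, 191.3, 334.3]
tcp_rot: [-3.141, -0.002, 0.0]
contact_force: [-0.5, 0.5, 0.0]
opening: 1.003
grasp_force: 0.0
```

Run:
```python
from h import *
s=sense();g=shot('wrist','w4.png');np.save('pics/w4s.npy',s,allow_pickle=True);print(s['eef_pos'],s['tcp_rot'])
for p in((518,190,75),(409,277,75),(403,157,75)):print(proj(g,p,s))
```

```text
[427.24170547 191.3390785  334.30987294] [-3.14078584e+00 -2.11203090e-03  3.38498224e-04]
[288.48376318  84.90424019]
[208.13866014 191.19043904]
[318.56601996 196.59065695]
```

View pics/w4.png

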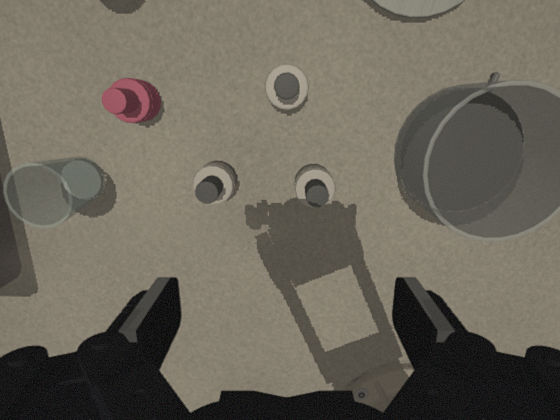

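The brush is released and out of view. Cap tops are at about (286,83), (208,188), (317,192); the pink one stays at (115,101). I'll refine the cap positions with this third view.

Run:
```python
from h import *
V={n:(dict(np.load(f'pics/{n}.png.npz')),np.load(f'pics/{n}s.npy',allow_pickle=True).item()) for n in('w1','w2','w4')}
for n,a,b,c in(('A',(134,86),(191,190),(286,84)),('B',(77,176),(134,267),(208,188)),('C',(172,180),(222,270),(317,191))):
  R=[];
  for v,p in zip(V,(a,b,c)):
    e=endface(*V[v],p,13,75,thr=102); R.append(ray(V[v][0],e[0],V[v][1])); print(n,v,e[0].round(1),e[1],e[2].round(1),round(e[3],1),onz(V[v][0],e[0],75,V[v][1]).round(1))
  p,r=tri(*R);print(n,p.round(1),np.round(r,1))
```

```text
A w1 [130.6  84.8] 658 22.1 21.1 [517.6 191.   75. ]
A w2 [190.9 193. ] 461 21.3 21.2 [518.7 189.1  75. ]
A w4 [286.   85.4] 600 24.1 24.6 [517.5 192.5  75. ]
A [517.6 191.9  70.4] [0.9 1.5 0.6]
B w1 [ 73.1 176.9] 633 20.9 21.1 [408.7 276.4  75. ]
B w2 [133.1 270. ] 502 18.7 21.2 [411.5 275.8  75. ]
B w4 [208.9 191.2] 594 25.8 24.6 [409.  276.2  75. ]
B [408.5 277.7  71.2] [1.  1.  0.8]
C w1 [170.6 180.7] 498 22.3 21.1 [404. 155.  75.]
C w2 [221.8 272.5] 431 18.7 21.2 [407.6 156.   75. ]
C w4 [316.5 212.5] 1444 55.7 24.6 [384.9 158.8  75. ]
C [393.9 159.1  60.9] [ 7.   6.  12.8]
```

Request:
send_rows(
  moves=[
    [[0.03,0,-0.03,0,0,0,1],[0.03,0,-0.03,0,0,0,1],[0.03,0,-0.03,0,0,0,1],[0,0,-0.04,0,0,0,1],[0,0,-0.04,0,0,0,1],[0,0,-0.04,0,0,0,1],[0,0,-0.03,0,0,0,1],[0,0,-0.02,0,0,0,1],[0,0,-0.011,0,0,0,1],[0,0,0,0,0,0,1]],
  ],
)

```text
clock: 15.6
eef_pos: [516.6, 190.7, 60.6]
tcp_rot: [3.141, 0.002, -0.001]
contact_force: [0.1, 0.0, 0.7]
opening: 1.0
grasp_force: 0.0
```

Request:
send_rows(
  moves=[
    [[0,0,0,0,0,0,0.4],[0,0,0,0,0,0,0],[0,0,0,0,0,0,-0.4],[0,0,0,0,0,0,-0.7],[0,0,0,0,0,0,-1],[0,0,0,0,0,0,-1],[0,0,0,0,0,0,-1]],
  ],
  grip_force=30,
)

```text
clock: 16.3
eef_pos: [517.2, 191.3, 63.1]
tcp_rot: [-3.141, -0.001, -0.0]
contact_force: [-0.5, 0.6, 5.6]
opening: 0.293
grasp_force: 30.0
```

Request:
send_rows(
  moves=[
    [[0,0,0.02,0,0,0,-1],[0,0,0.04,0,0,0,-1],[0,0,0.04,0,0,0,-1],[0,0,0.03,0,0,0,-1],[-0.004,-0.02,0,0,0,0,-1],[-0.004,-0.03,0,0,0,0,-1],[-0.004,-0.03,0,0,0,0,-1],[-0.004,-0.03,0,0,0,0,-1],[-0.004,-0.03,0,0,0,0,-1],[-0.004,-0.03,0,0,0,0,-1]],
  ],
)

```text
clock: 17.3
eef_pos: [492.2, 20.0, 192.3]
tcp_rot: [3.142, -0.0, 0.0]
contact_force: [0.4, -0.0, -0.5]
opening: 0.296
grasp_force: 29.9
```

Request:
send_rows(
  moves=[
    [[-0.004,-0.025,0,0,0,0,-1],[0,-0.013,0,0,0,0,-1],[0,-0.005,0,0,0,0,-1],[0,0,0,0,0,0,-1],[0,0,0,0,0,0,-1],[0,0,-0.02,0,0,0,-1],[0,0,-0.02,0,0,0,-1],[0,0,-0.02,0,0,0,-1],[0,0,-0.02,0,0,0,-1],[0,0,-0.02,0,0,0,-1]],
  ],
)

```text
clock: 18.3
eef_pos: [488.9, -20.8, 91.5]
tcp_rot: [-3.141, -0.0, 0.001]
contact_force: [-0.4, 0.3, -1.1]
opening: 0.294
grasp_force: 29.9
```

Request:
send_rows(
  moves=[
    [[0,0,-0.008,0,0,0,-1],[0,0,-0.004,0,0,0,-1],[0,0,0,0,0,0,-1],[0,0,0,0,0,0,-1]],
  ],
)

```text
clock: 18.7
eef_pos: [489.3, -21.8, 81.0]
tcp_rot: [3.142, -0.001, 0.0]
contact_force: [0.5, 0.4, -0.1]
opening: 0.294
grasp_force: 29.9
```

Request:
send_rows(
  moves=[
    [[0,0,-0.003,0,0,0,-1],[0,0,-0.002,0,0,0,-1],[0,0,0,0,0,0,-1],[0,0,0,0,0,0,-1]],
  ],
)

```text
clock: 19.1
eef_pos: [488.7, -22.0, 75.4]
tcp_rot: [-3.142, -0.0, -0.0]
contact_force: [-0.2, 0.6, -1.0]
opening: 0.295
grasp_force: 29.9
```

Request:
send_rows(
  moves=[
    [[0,0,0,0,0,0,-0.2],[0,0,0,0,0,0,0],[0,0,0,0,0,0,0],[0,0,0.01,0,0,0,0],[0,0,0.02,0,0,0,0],[0,0,0.03,0,0,0,0],[0,0,0.04,0,0,0,0.5],[0,0,0.03,0,0,0,1],[0,0,0,0,0,0,1]],
  ],
)

```text
clock: 20.0
eef_pos: [491.2, -22.0, 210.0]
tcp_rot: [3.141, -0.008, -0.0]
contact_force: [-0.1, 0.1, -0.7]
opening: 0.981
grasp_force: 0.0
```

Request:
send_rows(
  moves=[
    [[-0.03,0.02,0.01,0,0,0,1],[-0.03,0.03,0.02,0,0,0,1],[-0.03,0.03,0.02,0,0,0,1],[-0.03,0.03,0.02,0,0,0,1],[-0.03,0.03,0.02,0,0,0,1],[-0.014,0.03,0.01,0,0,0,1],[0,0.01,0,0,0,0,1],[0,0,0,0,0,0,1],[0,0,0,0,0,0,1]],
  ],
)

```text
clock: 20.9
eef_pos: [324.6, 157.5, 304.6]
tcp_rot: [3.141, 0.001, 0.0]
contact_force: [0.9, -0.7, 0.0]
opening: 1.0
grasp_force: 0.0
```

Run:
```python
from h import *
s=sense();g=shot('wrist','w5.png');np.save('pics/w5s.npy',s,allow_pickle=True);print(s['eef_pos'],s['tcp_rot'])
for p in((405,156,75),(409,276.5,75)):
  q=proj(g,p,s);e=endface(g,s,q,13,75,thr=100,w=32);print(q,e[0],e[1],e[2],e[3],onz(g,e[0],75,s))
```

```text
[324.64533037 157.51940756 304.5842039 ] [3.14054753e+00 1.02161018e-03 4.92106188e-04]
[288.3565688   94.72031585] [286.88230601  97.57809871] 648 29.238647036629516 26.716768988145287 [402.47390222 157.36385609  75.        ]
[157.81123431  90.13704169] [156.28653598  92.26111815] 944 28.68339864729353 26.716768988145287 [407.13692851 278.10410141  75.        ]
```

View pics/w5.png

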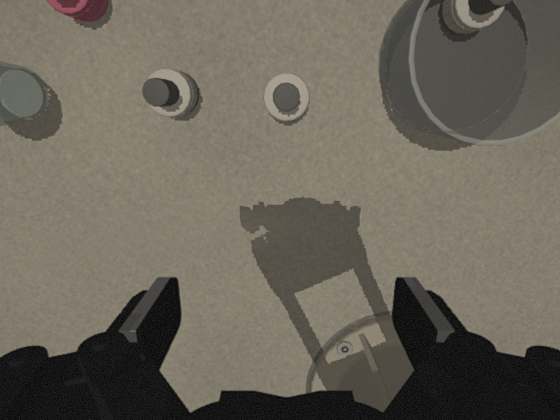

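C is at (287,97), which gives (403.5,157). B is at (155,92), and pot A stands in the jar at (482,8). Picking up C.

Request:
send_rows(
  moves=[
    [[0.03,0,-0.02,0,0,0,1],[0.03,0,-0.03,0,0,0,1],[0.019,0,-0.03,0,0,0,1],[0,0,-0.04,0,0,0,1],[0,0,-0.04,0,0,0,1],[0,0,-0.04,0,0,0,1],[0,0,-0.02,0,0,0,1],[0,0,-0.015,0,0,0,1],[0,0,-0.006,0,0,0,1],[0,0,0,0,0,0,1]],
  ],
)

```text
clock: 21.95
eef_pos: [403.3, 157.0, 63.3]
tcp_rot: [3.141, 0.002, -0.002]
contact_force: [0.2, 0.6, 0.2]
opening: 1.001
grasp_force: 0.0
```

Request:
send_rows(
  moves=[
    [[0,0,0,0,0,0,0.4],[0,0,0,0,0,0,0],[0,0,0,0,0,0,-0.4],[0,0,0,0,0,0,-0.7],[0,0,0,0,0,0,-1],[0,0,0,0,0,0,-1],[0,0,0,0,0,0,-1]],
  ],
)

```text
clock: 22.65
eef_pos: [404.0, 158.2, 64.8]
tcp_rot: [-3.141, -0.001, 0.0]
contact_force: [-0.8, -1.5, 7.4]
opening: 0.297
grasp_force: 30.0
```

Request:
send_rows(
  moves=[
    [[0,0,0.02,0,0,0,-1],[0,0,0.04,0,0,0,-1],[0,0,0.04,0,0,0,-1],[0,0,0.03,0,0,0,-1],[0,-0.02,0,0,0,0,-1],[0,-0.03,0,0,0,0,-1],[0,-0.03,0,0,0,0,-1],[0,-0.03,0,0,0,0,-1],[0,-0.03,0,0,0,0,-1],[0,-0.025,0,0,0,0,-1]],
  ],
)

```text
clock: 23.65
eef_pos: [403.3, -8.2, 194.4]
tcp_rot: [3.142, -0.0, -0.0]
contact_force: [-0.1, 1.3, -0.0]
opening: 0.293
grasp_force: 29.8
```

Request:
send_rows(
  moves=[
    [[0,-0.01,0,0,0,0,-1],[0,-0.004,0,0,0,0,-1],[0,0,0,0,0,0,-1],[0,0,0,0,0,0,-1],[0,0,-0.02,0,0,0,-1],[0,0,-0.02,0,0,0,-1],[0,0,-0.02,0,0,0,-1],[0,0,-0.02,0,0,0,-1],[0,0,-0.015,0,0,0,-1],[0,0,-0.01,0,0,0,-1]],
  ],
)

```text
clock: 24.65
eef_pos: [403.3, -20.0, 88.3]
tcp_rot: [-3.141, 0.001, 0.001]
contact_force: [-0.1, -0.6, -1.0]
opening: 0.293
grasp_force: 29.8
```

Request:
send_rows(
  moves=[
    [[0,0,-0.006,0,0,0,-1],[0,0,-0.004,0,0,0,-1],[0,0,0,0,0,0,-1],[0,0,0,0,0,0,-1]],
  ],
)

```text
clock: 25.05
eef_pos: [404.0, -20.9, 79.6]
tcp_rot: [3.142, -0.001, -0.0]
contact_force: [-0.0, -0.2, -0.9]
opening: 0.291
grasp_force: 29.8
```

Request:
send_rows(
  moves=[
    [[0,0,-0.003,0,0,0,-1],[0,0,0,0,0,0,-1],[0,0,0,0,0,0,-0.2],[0,0,0,0,0,0,0],[0,0,0,0,0,0,0],[0,0,0.01,0,0,0,0],[0,0,0.02,0,0,0,0],[0,0,0.03,0,0,0,0],[0,0,0.04,0,0,0,0.5],[0,0,0.03,0,0,0,1]],
  ],
)

```text
clock: 26.05
eef_pos: [403.8, -20.9, 208.9]
tcp_rot: [3.142, -0.001, -0.0]
contact_force: [1.0, -0.7, -0.6]
opening: 0.822
grasp_force: 0.0
```

Request:
send_rows(
  moves=[
    [[0,0.02,0.01,0,0,0.131,1],[0,0.02,0.01,0,0,0.131,1],[0,0.02,0.01,0,0,0.131,1],[0,0.02,0.01,0,0,0.131,1],[0,0.02,0.01,0,0,0.131,1],[0,0.02,0.01,0,0,0.131,1],[0,0.02,0.01,0,0,0.131,1],[0,0.02,0.01,0,0,0.131,1],[0,0.02,0.01,0,0,0.131,1],[0,0.02,0.01,0,0,0.131,1]],
  ],
)

```text
clock: 27.05
eef_pos: [403.2, 179.8, 307.4]
tcp_rot: [3.141, -0.0, 1.315]
contact_force: [1.5, -1.1, 0.2]
opening: 0.998
grasp_force: 0.0
```

Request:
send_rows(
  moves=[
    [[0,0.02,0,0,0,0.131,1],[0,0,0,0,0,0.13,1],[0,0,0,0,0,0,1],[0,0,0,0,0,0,1]],
  ],
)

```text
clock: 27.45
eef_pos: [403.4, 198.9, 306.6]
tcp_rot: [3.141, 0.0, 1.567]
contact_force: [-0.0, -0.3, -0.3]
opening: 1.004
grasp_force: 0.0
```

Run:
```python
from h import *
s=sense();g=shot('wrist','w6.png');np.save('pics/w6s.npy',s,allow_pickle=True);print(s['eef_pos'],s['tcp_rot'])
for p in((408,277,75),):
  q=proj(g,p,s);e=endface(g,s,q,13,75,thr=100,w=32);print(q,e[0],e[1],e[2],e[3],onz(g,e[0],75,s))
```

```text
[403.40542039 198.85640094 306.63320661] [3.14149755e+00 5.91421524e-05 1.56706858e+00]
[289.55009206  96.86747684] [288.49650332  94.34051705] 656 26.624520304544518 26.558087852497554 [407.021344   279.24883252  75.        ]
```

Request:
send_rows(
  moves=[
    [[0.004,0.03,-0.02,0,0,0,1],[0,0.03,-0.03,0,0,0,1],[0,0.02,-0.03,0,0,0,1],[0,0,-0.04,0,0,0,1],[0,0,-0.04,0,0,0,1],[0,0,-0.04,0,0,0,1],[0,0,-0.02,0,0,0,1],[0,0,-0.015,0,0,0,1],[0,0,-0.008,0,0,0,1],[0,0,0,0,0,0,1]],
  ],
)

```text
clock: 28.5
eef_pos: [407.3, 278.5, 62.6]
tcp_rot: [-3.14, 0.001, 1.569]
contact_force: [-0.7, -0.5, -0.1]
opening: 0.997
grasp_force: 0.0
```

Request:
send_rows(
  moves=[
    [[0,0,0,0,0,0,0.4],[0,0,0,0,0,0,0],[0,0,0,0,0,0,-0.4],[0,0,0,0,0,0,-0.7],[0,0,0,0,0,0,-1],[0,0,0,0,0,0,-1],[0,0,0,0,0,0,-1]],
  ],
)

```text
clock: 29.2
eef_pos: [407.9, 279.3, 63.7]
tcp_rot: [3.141, -0.0, 1.571]
contact_force: [-0.9, -1.0, 6.6]
opening: 0.295
grasp_force: 32.4
```

Request:
send_rows(
  moves=[
    [[0,0,0.02,0,0,0,-1],[0,0,0.04,0,0,0,-1],[0,0,0.04,0,0,0,-1],[0,0,0.03,0,0,0,-1],[0.0055,-0.02,0,0,0,0,-1],[0.006,-0.04,0,0,0,0,-1],[0.006,-0.04,0,0,0,0,-1],[0.006,-0.04,0,0,0,0,-1],[0.006,-0.04,0,0,0,0,-1],[0.006,-0.04,0,0,0,0,-1]],
  ],
)

```text
clock: 30.2
eef_pos: [442.9, 57.5, 193.2]
tcp_rot: [-3.141, 0.0, 1.571]
contact_force: [1.0, 0.2, -1.3]
opening: 0.299
grasp_force: 32.1
```

Request:
send_rows(
  moves=[
    [[0.003,-0.025,0,0,0,0,-1],[0,-0.01,0,0,0,0,-1],[0,-0.004,0,0,0,0,-1],[0,0,0,0,0,0,-1],[0,0,-0.02,0,0,0,-1],[0,0,-0.02,0,0,0,-1],[0,0,-0.02,0,0,0,-1],[0,0,-0.02,0,0,0,-1],[0,0,-0.015,0,0,0,-1],[0,0,-0.01,0,0,0,-1]],
  ],
)

```text
clock: 31.2
eef_pos: [445.6, 21.3, 87.2]
tcp_rot: [-3.14, -0.0, 1.572]
contact_force: [0.2, -0.6, -0.6]
opening: 0.295
grasp_force: 32.1
```

Request:
send_rows(
  moves=[
    [[0,0,-0.006,0,0,0,-1],[0,0,-0.004,0,0,0,-1],[0,0,0,0,0,0,-1],[0,0,0,0,0,0,-1]],
  ],
)

```text
clock: 31.6
eef_pos: [446.5, 20.2, 78.7]
tcp_rot: [3.141, -0.0, 1.571]
contact_force: [0.3, 0.0, -1.5]
opening: 0.293
grasp_force: 32.1
```

Request:
send_rows(
  moves=[
    [[0,0,-0.003,0,0,0,-1],[0,0,0,0,0,0,-1],[0,0,0,0,0,0,-0.2],[0,0,0,0,0,0,0],[0,0,0,0,0,0,0],[0,0,0.01,0,0,0,0],[0,0,0.02,0,0,0,0],[0,0,0.03,0,0,0,0],[0,0,0.04,0,0,0,0.5],[0,0,0.03,0,0,0,1]],
  ],
)

```text
clock: 32.6
eef_pos: [446.4, 20.1, 208.0]
tcp_rot: [3.14, -0.0, 1.571]
contact_force: [0.8, -0.3, -0.2]
opening: 0.823
grasp_force: 0.0
```

Request:
send_rows(
  moves=[
    [[0.01,0,0.019,0,0,-0.131,1],[0.01,0,0.019,0,0,-0.131,1],[0.01,0,0.019,0,0,-0.131,1],[0.01,0,0.019,0,0,-0.131,1],[0.01,0,0.019,0,0,-0.131,1],[0.01,0,0.019,0,0,-0.131,1],[0.01,0,0.019,0,0,-0.131,1],[0.01,0,0.019,0,0,-0.131,1],[0.01,0,0.019,0,0,-0.131,1],[0.01,0,0.019,0,0,-0.131,1]],
  ],
)

```text
clock: 33.6
eef_pos: [546.0, 20.1, 396.8]
tcp_rot: [3.142, -0.0, 0.255]
contact_force: [0.0, 0.6, 0.1]
opening: 0.997
grasp_force: 0.0
```

Request:
send_rows(
  moves=[
    [[0,0,0,0,0,-0.131,1],[0,0,0,0,0,-0.13,1],[0,0,0,0,0,0,1],[0,0,0,0,0,0,1]],
  ],
)

```text
clock: 34.0
eef_pos: [545.9, 20.1, 395.6]
tcp_rot: [-3.142, -0.0, 0.004]
contact_force: [0.8, -0.2, -0.1]
opening: 1.002
grasp_force: 0.0
```

Run:
```python
from h import *
s=sense();g=shot('wrist','w7.png');np.save('pics/w7s.npy',s,allow_pickle=True);print(s['eef_pos'],s['tcp_rot'])
for p in((673,49,52),(446.5,-22,105)): print(proj(g,p,s))
```

```text
[545.86791008  20.07818135 395.62464283] [-3.14155554e+00 -4.21202616e-05  3.61117058e-03]
[262.86267774  54.49112185]
[320.68072386 248.7395144 ]
```

View pics/w7.png

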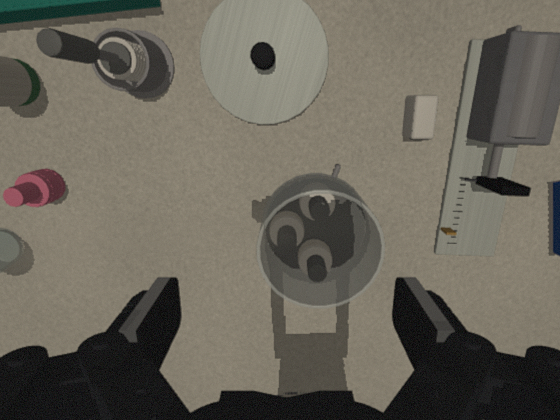

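All three pots stand upright in the jar, caps at (320,207), (287,237), (317,266). The brush is in its holder at (118,58), the lid's knob is at (262,54), and the rim centre at (320.5,247) agrees with my jar estimate.

Run:
```python
from h import *
R=[]
for n,a in(('w2',(301,64)),('w7',(262,54))):
  g=dict(np.load(f'pics/{n}.png.npz'));s=np.load(f'pics/{n}s.npy',allow_pickle=True).item()
  for t in(70,90): e=endface(g,s,a,15,52,thr=t);print(n,e[0],e[1:4],onz(g,e[0],52,s))
  # lid disc outline
  im=cv2.GaussianBlur(g['img'],(5,5),0).astype(int); m=((im[:,:,0]-im[:,:,2])<14)&(im.mean(2)>120)
  m=m.astype(np.uint8); n_,l,st,ce=cv2.connectedComponentsWithStats(m); k=np.argmax([st[i,4] if i and st[i,0]<a[0]<st[i,0]+st[i,2] and st[i,1]<a[1]<st[i,1]+st[i,3] else 0 for i in range(n_)]); print(st[k])
  c=max(cv2.findContours((l==k).astype(np.uint8),0,1)[0],key=len)[:,0]; c=c[c[:,1]>6]; (u,v),ax,_=cv2.fitEllipse(c);print('disc',u,v,ax,onz(g,(u,v),15,s))
```

```text
w2 [301.59063918  63.14453223] (511, np.float64(23.52802884879827), np.float64(23.26332473353193)) [673.01567901  49.89745727  52.        ]
w2 [302.00124501  63.0547676 ] (571, np.float64(24.444775777609152), np.float64(23.26332473353193)) [673.11484328  49.40665217  52.        ]
[     0      0    560    420 233877]
disc 279.5008239746094 200.81381225585938 (527.2679443359375, 640.436279296875) [491.55783151  78.29026373  15.        ]
w7 [261.94110909  54.39225215] (541, np.float64(23.784546904323946), np.float64(23.330780462904617)) [673.10478639  50.09230594  52.        ]
w7 [261.43990061  53.97523231] (612, np.float64(24.264148011647166), np.float64(23.330780462904617)) [673.5597086  50.6796143  52.       ]
[     0      0    560    420 233088]
disc 279.5 200.81520080566406 (527.263916015625, 640.4395141601562) [482.67094179  30.33220991  15.        ]
```

Request:
send_rows(
  moves=[
    [[0.03,0.01,-0.02,0,0,0,1],[0.04,0.01,-0.02,0,0,0,1],[0.04,0.01,-0.03,0,0,0,1],[0.017,0,-0.04,0,0,0,1],[0,0,-0.04,0,0,0,1],[0,0,-0.04,0,0,0,1],[0,0,-0.04,0,0,0,1],[0,0,-0.04,0,0,0,1],[0,0,-0.03,0,0,0,1],[0,0,-0.02,0,0,0,1]],
  ],
)

```text
clock: 35.05
eef_pos: [670.9, 49.8, 73.0]
tcp_rot: [3.141, 0.003, 0.003]
contact_force: [0.3, 0.3, 0.4]
opening: 1.0
grasp_force: 0.0
```

Request:
send_rows(
  moves=[
    [[0,0,-0.02,0,0,0,1],[0,0,-0.01,0,0,0,1],[0,0,-0.006,0,0,0,1],[0,0,0,0,0,0,1],[0,0,0,0,0,0,1]],
  ],
)

```text
clock: 35.55
eef_pos: [673.0, 49.9, 40.7]
tcp_rot: [-3.142, -0.001, 0.0]
contact_force: [-0.0, 0.9, 0.2]
opening: 1.002
grasp_force: 0.0
```

Request:
send_rows(
  moves=[
    [[0,0,0,0,0,0,0.4],[0,0,0,0,0,0,0],[0,0,0,0,0,0,-0.4],[0,0,0,0,0,0,-0.7],[0,0,0,0,0,0,-1],[0,0,0,0,0,0,-1],[0,0,0,0,0,0,-1]],
  ],
  grip_force=50,
)

```text
clock: 36.25
eef_pos: [672.7, 49.9, 40.4]
tcp_rot: [-3.142, -0.001, -0.0]
contact_force: [-1.6, -0.9, 5.4]
opening: 0.34
grasp_force: 49.3
```

Request:
send_rows(
  moves=[
    [[0,0,0.01,0,0,0,-1],[0,0,0.03,0,0,0,-1],[0,0,0.03,0,0,0,-1],[0,0,0.03,0,0,0,-1],[0,0,0.03,0,0,0,-1],[0,0,0.02,0,0,0,-1],[-0.0164,-0.0042,0,0,0,0,-1],[-0.03,-0.01,0,0,0,0,-1],[-0.03,-0.01,0,0,0,0,-1],[-0.03,-0.01,0,0,0,0,-1]],
  ],
)

```text
clock: 37.25
eef_pos: [564.4, 15.4, 189.9]
tcp_rot: [3.142, 0.001, -0.0]
contact_force: [0.6, -1.1, -1.4]
opening: 0.33
grasp_force: 49.6
```

Request:
send_rows(
  moves=[
    [[-0.03,-0.01,0,0,0,0,-1],[-0.03,-0.01,0,0,0,0,-1],[-0.03,-0.01,0,0,0,0,-1],[-0.02,-0.006,0,0,0,0,-1],[-0.01,-0.002,0,0,0,0,-1],[0,0,0,0,0,0,-1],[0,0,0,0,0,0,-1]],
  ],
)

```text
clock: 37.95
eef_pos: [447.2, -22.2, 190.3]
tcp_rot: [-3.142, -0.002, -0.0]
contact_force: [0.5, 0.1, -2.1]
opening: 0.338
grasp_force: 49.6
```

Run:
```python
from h import *
s=sense();print(s['eef_pos'],s['tcp_rot'],s['contact_force'])
g=shot('wrist','w8.png');a=shot('scene','s8.png')['img'][110:260,200:400]
cv2.imwrite('pics/c8.png',np.hstack([cv2.resize(a,(400,300)),cv2.resize(g['img'],(400,300))])[:,:,::-1])
```

```text
[447.15659908 -22.18618786 190.31824676] [-3.14151583e+00 -1.60403984e-03 -3.17266320e-04] [ 0.54965474  0.05487769 -2.08363088]
```

View pics/c8.png

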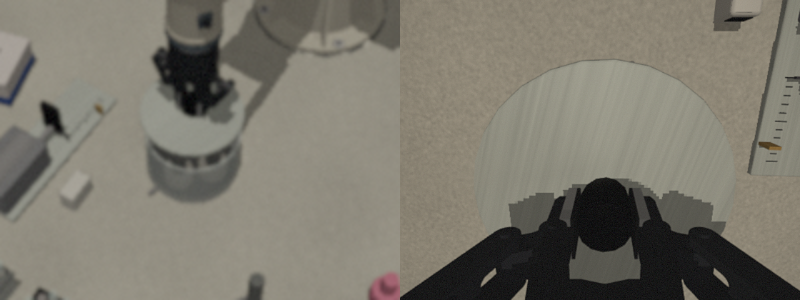

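The lid is level in the grip above the jar: scene crop (190,110), wrist crop centred near (605,215). Lowering it.

Request:
send_rows(
  moves=[
    [[0,0,-0.02,0,0,0,-1],[0,0,-0.014,0,0,0,-1],[0,0,-0.008,0,0,0,-1],[0,0,-0.004,0,0,0,-1],[0,0,-0.003,0,0,0,-1],[0,0,-0.002,0,0,0,-1],[0,0,0,0,0,0,-1],[0,0,0,0,0,0,-1]],
  ],
)

```text
clock: 38.85
eef_pos: [446.2, -22.3, 139.2]
tcp_rot: [3.142, -0.001, -0.0]
contact_force: [0.5, 0.5, -2.8]
opening: 0.333
grasp_force: 49.6
```

Request:
send_rows(
  moves=[
    [[0,0,-0.002,0,0,0,-1],[0,0,0,0,0,0,-1],[0,0,0,0,0,0,-1]],
  ],
)

```text
clock: 39.15
eef_pos: [446.2, -22.3, 137.0]
tcp_rot: [3.142, -0.0, -0.0]
contact_force: [-0.9, -0.6, -1.6]
opening: 0.336
grasp_force: 49.6
```

Request:
send_rows(
  moves=[
    [[0,0,-0.002,0,0,0,-1],[0,0,0,0,0,0,-1],[0,0,0,0,0,0,-0.2],[0,0,0,0,0,0,0.2],[0,0,0,0,0,0,0.5],[0,0,0,0,0,0,0.5],[0,0,0.01,0,0,0,0.5],[0,0,0.03,0,0,0,0.5],[0,0,0.04,0,0,0,0.5],[0,0,0.04,0,0,0,0.5]],
  ],
)

```text
clock: 40.15
eef_pos: [445.5, -22.3, 256.7]
tcp_rot: [-3.142, 0.001, -0.0]
contact_force: [1.9, 0.8, -0.8]
opening: 0.75
grasp_force: 0.0
```

Request:
send_rows(
  moves=[
    [[0.003,-0.03,0.01,0,0,0.131,0.5],[0.003,-0.03,0.01,0,0,0.131,0.5],[0.003,-0.03,0.01,0,0,0.131,0.5],[0.003,-0.03,0.01,0,0,0.131,0.5],[0.003,-0.03,0.01,0,0,0.131,0.5],[0.003,-0.03,0.01,0,0,0.131,0.5],[0.003,-0.03,0.01,0,0,0.131,0.5],[0.003,-0.03,0.01,0,0,0.131,0.5],[0.003,-0.03,0.01,0,0,0.131,0.5],[0.003,-0.03,0.01,0,0,0.131,0.5]],
  ],
)

```text
clock: 41.15
eef_pos: [475.8, -323.5, 356.1]
tcp_rot: [3.141, 0.0, 1.315]
contact_force: [1.1, -0.4, 0.2]
opening: 0.747
grasp_force: 0.0
```

Request:
send_rows(
  moves=[
    [[0,0,0,0,0,0.131,0.5],[0,0,0,0,0,0.13,0.5],[0,0,0,0,0,0,0.5],[0,0,0,0,0,0,0.5],[0,0,0,0,0,0,0.5]],
  ],
)

```text
clock: 41.65
eef_pos: [475.9, -322.1, 355.1]
tcp_rot: [3.141, 0.0, 1.568]
contact_force: [0.4, 0.5, -0.5]
opening: 0.747
grasp_force: 0.0
```

Run:
```python
from h import *
s=sense();g=shot('wrist','w9.png');np.save('pics/w9s.npy',s,allow_pickle=True);print(s['eef_pos'],s['tcp_rot'])
for p in((516,-227,40),(438,-218,20),(519,-261,88),(446,-22,112)): print(proj(g,p,s))
cv2.imwrite('pics/w9b.png',cv2.resize(g['img'],(800,600),interpolation=cv2.INTER_CUBIC)[:,:,::-1])
shot('scene','s9.png');shot('top','t9.png')
```

```text
[ 475.94502729 -322.05828417  355.14321404] [3.14149088e+00 5.51433379e-05 1.56816920e+00]
[320.13564623  81.61490423]
[252.90989038  74.52012068]
[326.31093049 114.18142338]
[ 245.39576441 -199.88210807]
```

View pics/w9b.png

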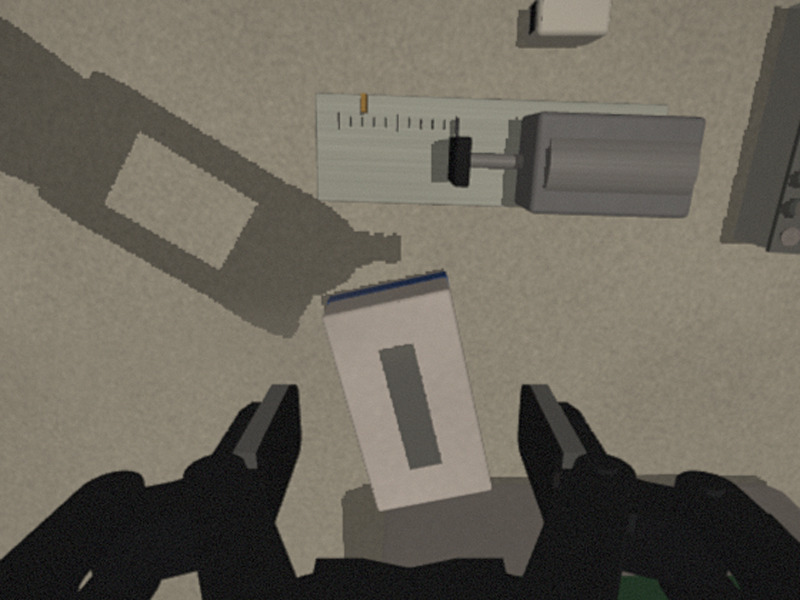

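Wrist view (enlarged 800x600): tab at (364,103), needle at (457,120) on the long zero line, scale lines 11.8 px apart, paddle top at about (464,162). The wipes box is at (405,390).

Run:
```python
from h import *
k=560/800
g=dict(np.load('pics/w9.png.npz'));s=np.load('pics/w9s.npy',allow_pickle=True).item()
im=g['img'].astype(int);m=(im[:,:,0]-im[:,:,2]>60)&(im[:,:,0]>90);m[:, :200]=0;m[150:]=0
ys,xs=np.nonzero(m);print('tab px',xs.mean(),ys.mean(),xs.min(),xs.max(),ys.min(),ys.max())
for z in(10,20,30):print(z,onz(g,(xs.mean(),ys.mean()),z,s))
for u in(339,398,457):print('line',onz(g,(u*k,122*k),10,s))
print('needle',[onz(g,(457*k,120*k),z,s).round(1) for z in(10,25,40)])
gr=im[90:135,300:345].mean(2).astype(int)
for r in range(0,45,4):print(90+r,''.join('#' if v<45 else('+' if v<70 else '.') for v in gr[r]))
print('paddle top',onz(g,(464*k,162*k),88,s),'plate L',onz(g,(317*k,94*k),10,s),onz(g,(318*k,198*k),10,s),'R',onz(g,(667*k,104*k),10,s))
```

```text
tab px 254.0 71.5 253 255 66 77
10 [ 438.56347383 -213.98437854   10.        ]
20 [ 439.38719392 -214.66148333   20.        ]
30 [ 440.21091402 -215.33858813   30.        ]
line [ 417.74201863 -229.77288944   10.        ]
line [ 468.09610127 -229.91889108   10.        ]
line [ 518.45038084 -230.0648933    10.        ]
needle [array([ 518.4, -228.5,   10. ]), array([ 517.1, -229. ,   25. ]), array([ 515.8, -229.6,   40. ])]
90 ..................+++........................
94 ...................++........................
98 ..............+###############...............
102 ..............+##############+...............
106 ..............###############+...............
110 ..............###############+...............
114 ..............###############+...............
118 .............+##############+................
122 .............+##############+................
126 ..............+#############.................
130 ...................++++++++..................
134 .............................................
paddle top [ 517.40604047 -260.21026469   88.        ] plate L [ 400.19182904 -207.47020066   10.        ] [ 396.33475536 -293.6234523    10.        ] R [ 695.6129114 -216.1976355   10.       ]
```

Request:
send_rows(
  moves=[
    [[0.02,0.03,-0.02,0,0,-0.03,0],[0.0215,0.032,-0.03,0,0,0,0],[0,0,-0.04,0,0,0,0],[0,0,-0.04,0,0,0,0],[0,0,-0.04,0,0,0,0],[0,0,-0.03,0,0,0,0],[0,0,0,0,0,0,0],[0,0,0,0,0,0,0]],
  ],
)

```text
clock: 42.6
eef_pos: [517.7, -260.3, 155.3]
tcp_rot: [-3.141, -0.0, 1.54]
contact_force: [0.2, -0.5, -0.2]
opening: 0.5
grasp_force: 0.0
```

Run:
```python
from h import *
s=sense();g=shot('wrist','w10.png');np.save('pics/w10s.npy',s,allow_pickle=True);print(s['eef_pos'],s['tcp_rot'])
for p in((517,-260,88),(439,-215,20),(517,-228,30)): print(proj(g,p,s))
a=grab_frame('scene')['img'][100:300,180:400]
o=np.zeros((420,800,3),np.uint8);o[:,:560]=g['img'];o[:218,560:]=cv2.resize(a,(240,218));cv2.imwrite('pics/c10.png',o[:,:,::-1])
```

```text
[ 517.69465588 -260.32027779  155.29578967] [-3.14106417e+00 -2.37173892e-04  1.54047357e+00]
[283.00336274 239.40406465]
[172.00311633 148.27378766]
[282.22929613 165.56450886]
```

View pics/c10.png

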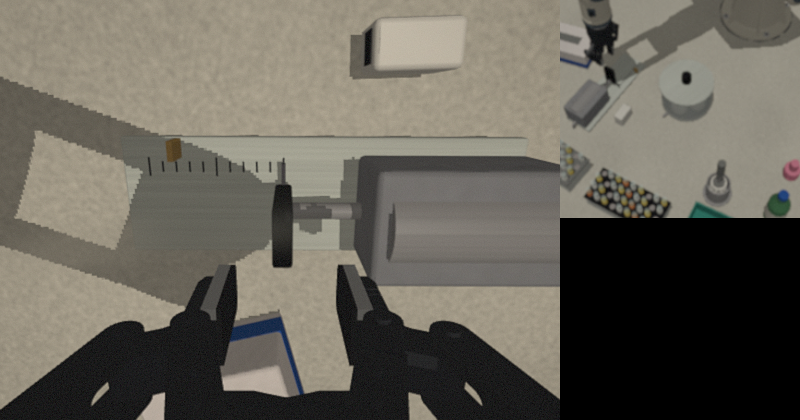

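The paddle is at (283,225), midway between the fingers. The needle is at (283,172), the tab at (174,149), and the lid sits on the jar (inset at 687,85). Going down and gripping.

Request:
send_rows(
  moves=[
    [[0,0,-0.03,0,0,0,0],[0,0,-0.03,0,0,0,0],[0,0,-0.02,0,0,0,0],[0,0,-0.005,0,0,0,0],[0,0,0,0,0,0,0],[0,0,0,0,0,0,-0.4],[0,0,0,0,0,0,-0.7],[0,0,0,0,0,0,-1],[0,0,0,0,0,0,-1],[0,0,0,0,0,0,-1]],
  ],
  grip_force=70,
)

```text
clock: 43.7
eef_pos: [515.2, -260.4, 71.3]
tcp_rot: [-3.138, -0.0, 1.541]
contact_force: [-13.7, -1.4, 13.6]
opening: 0.133
grasp_force: 68.7
```

Request:
send_rows(
  moves=[
    [[0,0,0,0,0,0,-1],[0,0,0,0,0,0,-1]],
  ],
)

```text
clock: 43.9
eef_pos: [515.2, -260.4, 71.3]
tcp_rot: [-3.138, -0.0, 1.541]
contact_force: [-14.1, -2.2, 14.4]
opening: 0.133
grasp_force: 68.7
```

```bash
cat >> h.py <<'E'
def gauge(f):
    s=sense();g=shot('wrist',f);im=g['img'].astype(int)
    m=(im[:,:,0]-im[:,:,2]>50)&(im[:,:,0]>80);m[200:]=0
    m=m.astype(np.uint8);n,l,st,ce=cv2.connectedComponentsWithStats(m);k=1+np.argmax(st[1:,4]);print('tab',st[k],ce[k])
    print(s['eef_pos'].round(1),s['contact_force'].round(1),s['opening'])
    return s,g,ce[k],im.mean(2).astype(int)
E
python3 - <<'E'
from h import *
s,g,c,im=gauge('w11.png')
q=proj(g,(517,-229,30),s);print(q);u,v=map(int,q)
print(onz(g,c,20,s))
for r in range(90,250,4):print(r,''.join('#' if x<45 else('+' if x<75 else '.') for x in im[r,u-30:u+31]))
E
```

```text
tab [113 158  13  32 264] [118.36363636 174.35227273]
[ 515.2 -260.4   71.3] [-14.1  -2.2  14.4] 0.13347591297582242
[285.89208086 198.05626771]
[ 434.71631893 -217.19167228   20.        ]
90 .............................................................
94 .............................................................
98 .............................................................
102 .............................................................
106 .............................................................
110 .............................................................
114 .............................................................
118 .............................................................
122 .............................................................
126 .............................................................
130 .............................................................
134 .............................................................
138 .............................................................
142 ....................................................
[... 1025 characters left out ...]
.........++++...........................
210 ..............................+.++...........................
214 .............................++++............................
218 .............................++++++..........................
222 .....................+++++++++++++++++++++...................
226 ....................+++++++++++++++++++++++..................
230 ...................+++++++++++++++++++++++++.................
234 ...................+++++++++++#+++++++##+###.................
238 ...................++##+######++++##########+................
242 ..................+##########################................
246 ..................###########################+...............
```

Request:
send_rows(
  moves=[
    [[-0.003,0,0,0,0,0,-1],[-0.007,0.0002,0,0,0,0,-1],[-0.009,0.0003,0,0,0,0,-1],[-0.01,0.0003,0,0,0,0,-1],[-0.01,0.0003,0,0,0,0,-1],[-0.01,0.0003,0,0,0,0,-1],[-0.01,0.0003,0,0,0,0,-1],[-0.006,0.0002,0,0,0,0,-1],[-0.003,0.0001,0,0,0,0,-1],[0,0,0,0,0,0,-1]],
  ],
)

```text
clock: 44.95
eef_pos: [451.7, -258.4, 71.4]
tcp_rot: [3.137, 0.001, 1.54]
contact_force: [8.8, 6.2, 2.1]
opening: 0.13
grasp_force: 69.1
```

Run:
```python
from h import *
s,g,c,im=gauge('w12.png')
for r in range(160,225,4):print(r,''.join('#' if x<45 else('+' if x<75 else '.') for x in im[r,240:330]))
r=[]
for n in('w9','w10','w11','w12'):
    if n=='w12': gg,ss,p=g,s,c
    elif n=='w9':gg,ss,p=dict(np.load('pics/w9.png.npz')),np.load('pics/w9s.npy',allow_pickle=True).item(),(254,71.5)
    elif n=='w10':gg,ss,p=dict(np.load('pics/w10.png.npz')),np.load('pics/w10s.npy',allow_pickle=True).item(),(173.5,149)
    else: continue
    r.append(ray(gg,p,ss))
print(tri(*r))
```

```text
tab [251 158  10  33 295] [255.62711864 174.36610169]
[ 451.7 -258.4   71.4] [8.8 6.2 2.1] 0.1304402886100479
160 ............+.......++....................................................................
164 ....................++....................................................................
168 ....................++....................................................................
172 ....................++....................................................................
176 ....................++....................................................................
180 .....................+....................................................................
184 .......................................................................#+.................
188 .................................#..................#..................#.................+
192 .............+#+.................#..........+++++...#..................#+................+
196 .............+#+.................#..........+++++...+..................#.................+
200 .............+#+.................+..........+++++...+.................+#.................+
204 ............................................+++++.....................++..................
208 ............................................+++++.........................................
212 ............................................+++++.........................................
216 ............................................+++++.........................................
220 ......................................+++++++++.++++......................................
224 ..................................++++++++++++++++++++++++................................
(array([ 440.07433883, -215.52615396,   23.31413122]), [np.float64(0.7586394600999071), np.float64(0.9779436309965901), np.float64(1.1037864959056318)])
```

Request:
send_rows(
  moves=[
    [[-0.003,0.0001,0,0,0,0,-1],[-0.004,0.0001,0,0,0,0,-1],[-0.003,0.0001,0,0,0,0,-1],[-0.0025,0.0001,0,0,0,0,-1],[-0.0015,0,0,0,0,0,-1],[0,0,0,0,0,0,-1]],
  ],
)

```text
clock: 45.6
eef_pos: [438.1, -258.0, 71.3]
tcp_rot: [3.136, 0.001, 1.54]
contact_force: [9.9, 7.1, 2.1]
opening: 0.13
grasp_force: 69.0
```

Run:
```python
from h import *
s,g,c,im=gauge('w13.png')
for r in range(156,225,4):print(r,''.join('#' if x<45 else('+' if x<75 else '.') for x in im[r,250:320]))
```

```text
tab [280 159  10  32 262] [284.66412214 174.90839695]
[ 438.1 -258.    71.3] [9.9 7.1 2.1] 0.12957708782651114
156 ................................++++++................................
160 ......................................................................
164 ......................................................................
168 ......................................................................
172 ......................................................................
176 ......................................................................
180 ......................................................................
184 ......................................................................
188 ..........++.................++.................+#.................+#.
192 ..........++.................+#+..+++++.........++.................++.
196 ..........#+.................+#+..+++++.........++.................#+.
200 ..........+#+................+#...+++++.........++.................+..
204 ..................................+++++...............................
208 ..................................+++++...............................
212 ..................................++++++..............................
216 ..................................+++++...............................
220 ............................++++++++++++++............................
224 .........................+++++++++++++#++++++##+......................
```

The needle is at column 286 and the tab at 284.7, so they are about 0.6 mm apart. Holding.

Request:
send_rows(
  moves=[
    [[0,0,0,0,0,0,-1],[0,0,0,0,0,0,-1],[0,0,0,0,0,0,-1],[0,0,0,0,0,0,-1],[0,0,0,0,0,0,-1],[0,0,0,0,0,0,-1],[0,0,0,0,0,0,-1],[0,0,0,0,0,0,-1],[0,0,0,0,0,0,-1],[0,0,0,0,0,0,-1]],
  ],
)

```text
clock: 46.65
eef_pos: [438.3, -258.0, 71.3]
tcp_rot: [3.136, 0.001, 1.54]
contact_force: [9.7, 7.5, 3.1]
opening: 0.133
grasp_force: 69.0
```

Request:
send_rows(
  moves=[
    [[0,0,0,0,0,0,-1],[0,0,0,0,0,0,-1],[0,0,0,0,0,0,-1],[0,0,0,0,0,0,-1],[0,0,0,0,0,0,-1],[0,0,0,0,0,0,-1],[0,0,0,0,0,0,-1],[0,0,0,0,0,0,-1],[0,0,0,0,0,0,-1],[0,0,0,0,0,0,-1]],
  ],
)

```text
clock: 47.65
eef_pos: [438.3, -258.0, 71.4]
tcp_rot: [3.136, 0.001, 1.54]
contact_force: [9.5, 7.2, 1.8]
opening: 0.131
grasp_force: 69.0
```

Request:
send_rows(
  moves=[
    [[0,0,0,0,0,0,-1],[0,0,0,0,0,0,-1],[0,0,0,0,0,0,-1],[0,0,0,0,0,0,-1],[0,0,0,0,0,0,-1]],
  ],
)

```text
clock: 48.15
eef_pos: [438.3, -258.0, 71.3]
tcp_rot: [3.136, 0.001, 1.54]
contact_force: [9.7, 6.8, 2.4]
opening: 0.128
grasp_force: 69.0
```

Run:
```python
from h import *
s,g,c,im=gauge('w14.png')
# lid check: knob & disc in scene/top vs jar
for n in('scene','top'):
  q=shot(n,n+'14.png');print(n,'expect knob',proj(q,(446.5,-22.3,147)))
  i=q['img'].mean(2);u,v=map(int,proj(q,(446.5,-22.3,147)));sub=i[v-14:v+14,u-14:u+14];ys,xs=np.nonzero(sub<35);print(xs.mean()+u-14,ys.mean()+v-14,len(xs))
```

```text
tab [280 159   9  32 254] [284.38582677 175.27559055]
[ 438.3 -258.    71.3] [9.7 6.8 2.4] 0.12829742696880372
scene expect knob [295.00808827 168.77953329]
295.5 171.33333333333334 54
top expect knob [283.1528095  237.04251364]
283.5308641975309 238.1604938271605 81
```

Request:
send_rows(
  moves=[
    [[0.003,-0.0001,0,0,0,0,-1],[0.006,-0.0002,0,0,0,0,-1],[0.008,-0.0003,0,0,0,0,-1],[0.008,-0.0003,0,0,0,0,-1],[0.008,-0.0003,0,0,0,0,-1],[0.008,-0.0003,0,0,0,0,-1],[0.008,-0.0003,0,0,0,0,-1],[0.008,-0.0003,0,0,0,0,-1],[0.008,-0.0003,0,0,0,0,-1],[0.006,-0.0002,0,0,0,0,-1]],
  ],
)

```text
clock: 49.3
eef_pos: [508.5, -260.4, 71.3]
tcp_rot: [3.138, 0.0, 1.54]
contact_force: [1.8, 3.8, 5.6]
opening: 0.129
grasp_force: 69.6
```

Request:
send_rows(
  moves=[
    [[0.004,-0.0001,0,0,0,0,-1],[0.003,-0.0001,0,0,0,0,-1],[0.002,0,0,0,0,0,-1],[0.001,0,0,0,0,0,-1],[0.0007,0,0,0,0,0,-1],[0,0,0,0,0,0,-1],[0,0,0,0,0,0,-1]],
  ],
)

```text
clock: 50.0
eef_pos: [515.2, -260.5, 71.3]
tcp_rot: [-3.138, -0.001, 1.541]
contact_force: [-13.4, 1.6, 18.2]
opening: 0.127
grasp_force: 71.6
```

Home: it pushes against the stop at 515.2, as before. Opening slowly and rising.

Request:
send_rows(
  moves=[
    [[-0.0015,0,0,0,0,0,-1],[0,0,0,0,0,0,-1],[0,0,0,0,0,0,-0.6],[0,0,0,0,0,0,-0.3],[0,0,0,0,0,0,0],[0,0,0,0,0,0,0],[0,0,0.01,0,0,0,0],[0,0,0.03,0,0,0,0],[0,0,0.04,0,0,0,0],[0,0,0.04,0,0,0,0]],
  ],
)

```text
clock: 51.0
eef_pos: [515.4, -260.6, 191.5]
tcp_rot: [-3.141, -0.0, 1.541]
contact_force: [1.3, -0.4, 0.2]
opening: 0.5
grasp_force: 0.0
```

Request:
send_rows(
  moves=[
    [[-0.02,0.02,0.04,0,0,0,0],[-0.02,0.02,0.04,0,0,0,0],[0,0.02,0.04,0,0,0,0],[0,0,0.04,0,0,0,0],[0,0,0,0,0,0,0],[0,0,0,0,0,0,0],[0,0,0,0,0,0,0]],
  ],
)

```text
clock: 51.7
eef_pos: [475.1, -200.6, 349.0]
tcp_rot: [-3.14, -0.0, 1.541]
contact_force: [0.2, 0.3, -0.2]
opening: 0.497
grasp_force: 0.0
```

Run:
```python
from h import *
s,g,c,im=gauge('w15.png');p=proj(g,(515,-229,20),s);print('needle exp',p,'tab exp',proj(g,(439.5,-215.5,23),s))
u,v=map(int,p)
for r in range(v-20,v+24,3):print(r,''.join('#' if x<45 else('+' if x<75 else '.') for x in im[r,u-30:u+31]))
a=cv2.imread('pics/scene0.png');q=shot('scene','s15.png')
i=q['img'].mean(2);P=proj(q,(446.5,-22.3,147));u,v=map(int,P);ys,xs=np.nonzero(i[v-14:v+14,u-14:u+14]<35);print('knob',P,xs.mean()+u-14,ys.mean()+v-14)
# lid plate circle in scene, and bystander/brush change vs the start
m=(i[130:230,230:360]>128).astype(np.uint8);n,l,st,ce=cv2.connectedComponentsWithStats(m)
def diff(x0,y0,x1,y1):return np.abs(a[y0:y1,x0:x1].astype(int)[:,:,::-1]-q['img'][y0:y1,x0:x1]).mean().round(1)
for n,b in dict(brush=(308,240,342,290),gel=(365,270,395,308),beaker=(415,225,450,260),timer=(228,193,250,217),wipes=(150,112,222,162)).items():print(n,diff(*b))
```

```text
tab [257 174   2   1   2] [257.5 174. ]
[ 475.1 -200.6  349. ] [ 0.2  0.3 -0.2] 0.49660630720939725
needle exp [317.65562113 184.2210478 ] tab exp [257.71855072 176.01920499]
164 .............................................................
167 .............................................................
170 .............................................................
173 .............................................................
176 .............................................................
179 .............................................................
182 ...............................+.............................
185 ................+..............+++...........................
188 ...............................+++...........................
191 ................................+............................
194 ...............................+++...........................
197 ............................#########........................
200 ............................##########.......................
203 ............................###########+.....................
206 ...........................+#############....................
knob [295.00808827 168.77953329] 295.5 171.33333333333334
brush 4.1
gel 1.5
beaker 1.2
timer 1.1
wipes 1.2
```

```bash
python3 -c "
from rig import sign_off
print(sign_off())"
```

```text
the job is handed in; nothing more can be done
None
```

I handed the job in at about 52 s; `sign_off()` returned no verdict. The jar got two strokes, the brush is back in its holder, all three pots stand in the jar with the lid on, and the slide was held about 0.6 mm from the tab for over 2 s and eased home. The only check on the lid's seating was the knob's position in the final picture.

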